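# Load ceramic backing tiles into the click-in shoes of a weld backing fixture

### The job

Get the backing fixture ready for the weld: lay each white ceramic tile on the table into a pulled-out shoe of its own, pushed square and flush into the shoe's fence corner (far and left), and slide every loaded shoe in under the clamp bar until its spring catch clicks behind it. Never push a shoe home empty, and leave the gauge block and the black tin where they are.

Things in the scene. Friction and masses are not known exactly. Their poses are not given: they have to be found in the camera images.
- fixture: grey fixture bolted down, 427 wide, 138 deep, lanes a (left), b, c (right) 140 mm apart at y 0, -140, -280 mm. Origin: on the table in lane a, where the front face of a pushed-in shoe stands; x along the lanes away from the robot, y left, z up. Base plate x -64..74 mm, top z 8 mm; stop wall at x 65 mm. Each lane: 14 mm high guide on its left, 4.5 mm one on its right, 1 mm play each side.
- bar_nose (a point): lower front edge of the steel clamp bar, at lane b. The bar runs over all lanes along the back of the fixture (fixture x 42..74 mm, z 37..51 mm, screws to 57) and overhangs the rear 12 mm of a tile that is home, so a tile must be put in while its shoe is out.
- shoe_a: shoe: loose aluminium slide in lane a (left), 0.35 kg, starts 40 to 50 mm out. Origin: centre of its underside; x the way it goes in, y left, z up. Plate x -32..32, y -57.5..57.5, z 0..14 mm. It lies 8 mm above the table; fully in, its origin is at fixture x = 32 to 33 mm. On its right an ear (x -32..-22, y to -64.5 mm) for the catch.
- nest_a (a point): where the middle of a tile lies when flush in the corner of shoe a (shoe x 1, y 2, z 18 mm), long side along y. Tile bed 4 mm below. Fences 6 mm high: left one 47.5 mm to +y; far one 21 mm to +x, only two pads at the tile's ends, open 30 mm each side of the middle for a finger. Low 3 mm lips near (29..33 mm to -x, open 36 mm each side of the middle) and right leave the tile 8 mm of room in x and y.
- tab_a (a point): middle of the front face of the black thumb tab of shoe a (shoe x -44, y 0, z 6.5 mm), 14.5 mm above the table: 34 mm wide (y), 13 mm high, 12 mm deep; push it to +x of the shoe or pinch it.
- catch_a (a joint): spring catch of lane a: steel leaf 50 mm long at the right of the lane, hinged at its near end, leaning into the lane. rad: 0 at rest, up to about 0.13 while the ear of the shoe pushes it aside, back to 0 when it has clicked behind the ear. It takes 5 to 15 N to pass; it clicks only in the last 2 mm, so push on to the stop wall.
- shoe_b: shoe: loose aluminium slide in lane b (middle), 0.35 kg, starts 40 to 50 mm out. Origin: centre of its underside; x the way it goes in, y left, z up. Plate x -32..32, y -57.5..57.5, z 0..14 mm. It lies 8 mm above the table; fully in, its origin is at fixture x = 32 to 33 mm. On its right an ear (x -32..-22, y to -64.5 mm) for the catch.
- nest_b (a point): where the middle of a tile lies when flush in the corner of shoe b (shoe x 1, y 2, z 18 mm), long side along y. Tile bed 4 mm below. Fences 6 mm high: left one 47.5 mm to +y; far one 21 mm to +x, only two pads at the tile's ends, open 30 mm each side of the middle for a finger. Low 3 mm lips near (29..33 mm to -x, open 36 mm each side of the middle) and right leave the tile 8 mm of room in x and y.
- tab_b (a point): middle of the front face of the black thumb tab of shoe b (shoe x -44, y 0, z 6.5 mm), 14.5 mm above the table: 34 mm wide (y), 13 mm high, 12 mm deep; push it to +x of the shoe or pinch it.
- catch_b (a joint): spring catch of lane b: steel leaf 50 mm long at the right of the lane, hinged at its near end, leaning into the lane. rad: 0 at rest, up to about 0.13 while the ear of the shoe pushes it aside, back to 0 when it has clicked behind the ear. It takes 5 to 15 N to pass; it clicks only in the last 2 mm, so push on to the stop wall.
- shoe_c: shoe: loose aluminium slide in lane c (right), 0.35 kg, starts 40 to 50 mm out. Origin: centre of its underside; x the way it goes in, y left, z up. Plate x -32..32, y -57.5..57.5, z 0..14 mm. It lies 8 mm above the table; fully in, its origin is at fixture x = 32 to 33 mm. On its right an ear (x -32..-22, y to -64.5 mm) for the catch.
- nest_c (a point): where the middle of a tile lies when flush in the corner of shoe c (shoe x 1, y 2, z 18 mm), long side along y. Tile bed 4 mm below. Fences 6 mm high: left one 47.5 mm to +y; far one 21 mm to +x, only two pads at the tile's ends, open 30 mm each side of the middle for a finger. Low 3 mm lips near (29..33 mm to -x, open 36 mm each side of the middle) and right leave the tile 8 mm of room in x and y.
- tab_c (a point): middle of the front face of the black thumb tab of shoe c (shoe x -44, y 0, z 6.5 mm), 14.5 mm above the table: 34 mm wide (y), 13 mm high, 12 mm deep; push it to +x of the shoe or pinch it.
- catch_c (a joint): spring catch of lane c: steel leaf 50 mm long at the right of the lane, hinged at its near end, leaning into the lane. rad: 0 at rest, up to about 0.13 while the ear of the shoe pushes it aside, back to 0 when it has clicked behind the ear. It takes 5 to 15 N to pass; it clicks only in the last 2 mm, so push on to the stop wall.
- tile_a_mid (a point): white ceramic backing tile, 42 mm (x) by 95 mm (y) by 8 mm (z), a shallow groove along it; the point is its centre, 4 mm above its underside. 0.06 kg, starts flat on the table left of the toggle clamp (which stands 160 mm high). All tiles are alike, either way round will do. May be absent.
- tile_b_mid (a point): white ceramic backing tile, 42 mm (x) by 95 mm (y) by 8 mm (z), a shallow groove along it; the point is its centre, 4 mm above its underside. 0.06 kg, starts flat on the table left of the toggle clamp (which stands 160 mm high). All tiles are alike, either way round will do. May be absent.
- tile_c_mid (a point): white ceramic backing tile, 42 mm (x) by 95 mm (y) by 8 mm (z), a shallow groove along it; the point is its centre, 4 mm above its underside. 0.06 kg, starts flat on the table left of the toggle clamp (which stands 160 mm high). All tiles are alike, either way round will do. May be absent.
- gauge_block: bystander: dark steel block 30 x 42 mm, 90 mm tall, standing between the toggle clamp and the fixture; origin at its foot
- paste_tin: bystander: black tin with a screw lid, 56 mm across, 62 mm tall, between the toggle clamp and the fixture; origin at its foot

How it is judged:
By the outcome, as a careful person would: the job done as asked, in the order asked, and still so for the second after the job is handed in, with the robot touching nothing.
Of tile_a, tile_b, tile_c only 2 to 3 are there at a start; the rules pass over those that are not, and their reading is None.
At some moment in a run one of tile_a, tile_b, tile_c may be knocked a few centimetres aside while the robot is not near it.
Once in a run the grip may slacken for a moment while it holds something.
It also fails if it takes over 210 s, if anything falls off the work surface, if the arm or the gripper's body presses on something with over 40 N, if the wrist force passes 120 N, or if a joint passes its speed limit or range.

### The arm

A 7-joint arm with a two-finger parallel gripper is mounted at the origin on the work surface; the furniture and walls round the work are solid. World frame = base frame: x ahead of the robot, y to its left, z up, the work surface at z = 0. Lengths are in m, angles in degrees, forces in N, time in s.
With the tool pointing down it reaches from about 0.425 to 0.875 m from the base axis. Payload 4.7 kg.
Tool frame: the origin (TCP) lies on the front face of the gripper's body, between the roots of the fingers; the fingertips stand 70 mm ahead of it and the grasp point (between the pads) lies 51 mm ahead of it; z points along the fingers, y is the direction in which the jaws open and shut (so a half turn about z gives the same grasp; the last joint's range is limited). The gripper opens to 87 mm and grips with 3 to 60 N. Pads are 19 mm wide; open, the fingers measure 117 mm over their backs; the gripper's body (75 mm by 190 mm) begins 51 mm behind the grasp point.
Start: joints at [68.589, 18.392, -4.016, 83.108, 1.295, 78.541, -3.26], TCP at [0.246, -0.602, 0.292] pointing down, gripper open.
Joint ranges: [-163.93, 163.93], [-17.29, 119.83], [-79.2, 71.16], [3.27, 140.29], [-89.18, 269.18], [5.43, 117.66], [-154.24, 154.24]. Speed limits (degrees/s): [147.25, 147.25, 180, 180, 180, 180, 180].

### API

Orientations are given as [roll, pitch, yaw] about the fixed x, y, z axes, in that order (R = Rz(yaw) Ry(pitch) Rx(roll)).
In Python, from cell import env gives the robot as it stands.
- The arm moves only by the tool drive_tool, never from a script. Its argument "commands" is a list of rows, each a list of 7 numbers: the shift along the tool's x, y, z in cm, then the turn, a rotation vector about the tool's x, y, z in degrees, then the opening, from 0 (shut) to 1 (fully open). In form: [[tx, ty, tz, rx, ry, rz, hand], ...]. A call has 1 to 20 rows; each row shifts and turns the commanded pose from where the row before left it, along the tool's axes as they then stand; what a row does not reach is not made up. A row lasts 1/12 s, in which the tool goes at most 41.7 mm and 7.16 degrees, less where a joint would pass 70% of its speed; a pose out of reach is approached as far as the arm can. A call is refused whole if a number of a shift passes 4.17 or a number of a turn 7.16, either way. A call with a gripper value outside its range is refused whole. The fingers move at their own pace and stop on an object; "force" is the grip in N (left out, the last holds). Time passes only in rows, so rows that do not move let the fingers close. It gives the time, the measured TCP pose, the force and the opening at its end, in the units of the state.
- env.get_obs(): the state, without advancing time (a new reading comes with each control period).
- env.read_camera(name): name is "scene" or "top" or "wrist"; returns a dict with "img" (420x560x3 uint8, blue, green, red), "mtx" (3x3 intrinsics, pixels), "k1" (the pictures are not rectified: a ray, as slopes to the right and down, at radius r is drawn at 1 + k1 r^2 times it, then the intrinsics apply), "pose" (4x4, takes a point from camera to world coordinates). Camera axes: x right, y down, z forward; pixel columns grow to the right and rows downward; lengths in m; the calibration is good to about 2 mm. A picture is of the moment at which its call begins. There is no depth.
- env.sign_off(): hands the job in, once; it reports no verdict.
The state is a dict: "time_s": time; "qpos": joint angles; "joint_velocities": joint speeds; "effort": joint torques, N m; "tool_pos": TCP position; "tool_rot": TCP orientation; "force": force on the tool from outside, world axes, zero at the start; "wrist_torque": the same for the moment, N m; "grip_width": finger opening in m.
Only numpy, scipy, OpenCV 4.12 (cv2) and the standard library are available. Lean on these libraries where they do the work, as an engineer would, in place of code of your own. Each camera call takes 0.05 s, during which the arm holds its last target.

## Working session

There is one attempt and no reset: what is moved stays moved. The work goes in short steps, Python scripts to look and compute and a tool call to move; the robot and the scene stay as the last step left them, time stands still between calls to the robot, and variables do not carry over. Pictures are saved under pics/ and viewed, and the job is handed in when it is done.

Besides the shell and the picture viewer there is one more tool, called as name(argument=value, ...) on one line, values as JSON. drive_tool: Moves the arm, as the interface text tells. Its arguments: {"type":"object","properties":{"commands":{"type":"array"},"force":{"type":"number"}},"required":["commands"]}

```bash
ls; mkdir -p pics; cat > h.py <<'E'
import numpy as np, cv2
from cell import env
def shot(n,f=None):
    c=env.read_camera(n)
    if f: cv2.imwrite('pics/'+f,c['img'])
    return c
def ray(c,u,v):
    K=c['mtx']; d=np.array([(u-K[0,2])/K[0,0],(v-K[1,2])/K[1,1]])
    s=d.copy()
    for _ in range(30): s=d/(1+c['k1']*(s@s))
    T=c['pose']; return T[:3,3],T[:3,:3]@np.array([s[0],s[1],1])
def onz(c,u,v,z):
    o,r=ray(c,u,v); return o+r*(z-o[2])/r[2]
def proj(c,p):
    T=c['pose'];q=T[:3,:3].T@(np.array(p)-T[:3,3]); s=q[:2]/q[2]
    s=s*(1+c['k1']*(s@s)); K=c['mtx']; return np.array([K[0,0]*s[0]+K[0,2],K[1,1]*s[1]+K[1,2]])
E
python3 - <<'E'
from h import *
np.set_printoptions(precision=4,suppress=True)
for n in ['scene','top','wrist']:
    c=shot(n,n+'0.png'); print(n,c['mtx'],c['k1'],c['pose'])
print(env.get_obs())
E
```

```text
pics
scene [[410.1509   0.     275.7017]
 [  0.     410.1509 209.8033]
 [  0.       0.       1.    ]] -0.1038417338541491 [[-0.5465 -0.4628  0.698  -0.3704]
 [-0.8371  0.3251 -0.4399  0.5345]
 [-0.0234 -0.8247 -0.5651  0.6981]
 [ 0.      0.      0.      1.    ]]
top [[409.7355   0.     273.632 ]
 [  0.     409.7355 210.4006]
 [  0.       0.       1.    ]] -0.00030486532364151905 [[ 0.0118 -0.981   0.1935  0.1932]
 [-0.9998 -0.0084  0.0186  0.0192]
 [-0.0166 -0.1937 -0.9809  1.1201]
 [ 0.      0.      0.      1.    ]]
wrist [[304.9075   0.     280.0208]
 [  0.     304.9075 215.1253]
 [  0.       0.       1.    ]] 0.00780500259609864 [[ 0.378  -0.8956 -0.2345  0.3097]
 [-0.9258 -0.3661 -0.0943 -0.5749]
 [-0.0014  0.2528 -0.9675  0.3835]
 [ 0.      0.      0.      1.    ]]
{'time_s': 0.15, 'qpos': array([68.59  , 18.4297, -4.017 , 83.1587,  1.2941, 78.5418, -3.2598]), 'joint_velocities': array([ 0.0191, -0.1314, -0.0596, -0.1967, -0.0467, -0.0568,  0.0999]), 'effort': array([  0.0002, -49.1795,  -0.4045, -31.2876,  -0.064 ,   0.0405,
         0.0001]), 'tool_pos': array([ 0.2456, -0.6015,  0.2914]), 'tool_rot': array([-179.9149,    0.0038,   22.2208]), 'force': array([-0.3792,  0.7339,  0.3271]), 'wrist_torque': array([-0.0018,  0.0253,  0.0108]), 'grip_width': 0.08684697040987747}
```

View pics/scene0.png

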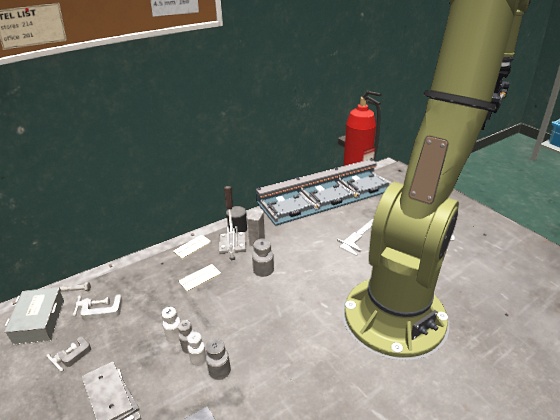

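View pics/top0.png

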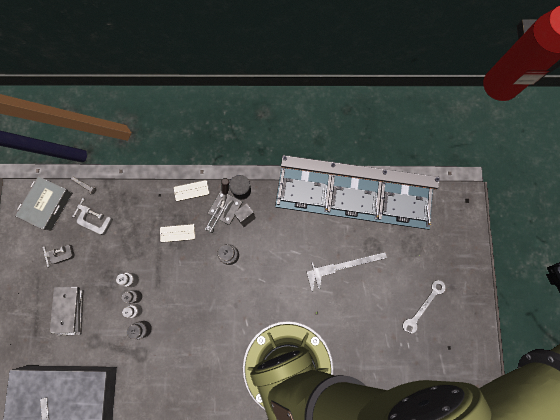

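View pics/wrist0.png

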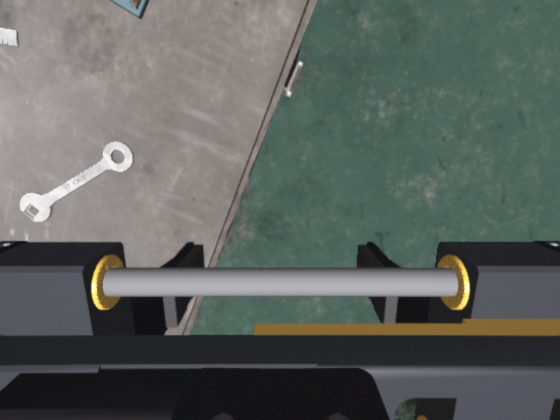

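```bash
python3 - <<'E'
from h import *
np.set_printoptions(precision=4,suppress=True)
c=shot('top'); im=c['img']
z=cv2.resize(im[145:265,150:450],None,fx=2.66,fy=2.66,interpolation=cv2.INTER_CUBIC); cv2.imwrite('pics/topz.png',z)
s=shot('scene'); z=cv2.resize(s['img'][150:290,160:420],None,fx=3,fy=3,interpolation=cv2.INTER_CUBIC); cv2.imwrite('pics/scz.png',z)
hsv=cv2.cvtColor(im,cv2.COLOR_BGR2HSV)
m=cv2.inRange(hsv,(0,0,205),(180,40,255)); 
cs,_=cv2.findContours(m,cv2.RETR_EXTERNAL,cv2.CHAIN_APPROX_NONE)
for k in cs:
    a=cv2.contourArea(k)
    if a>150:
        r=cv2.minAreaRect(k); b=cv2.boxPoints(r); w=np.array([onz(c,*p,0.008)[:2] for p in b])
        print(a,r,onz(c,*r[0],0.008), np.linalg.norm(w-np.roll(w,1,0),axis=1)); print(w)
E
```

```text
208.5 ((283.1648864746094, 353.92138671875), (63.658836364746094, 89.1632080078125), 73.9600601196289) [0.0343 0.0112 0.008 ] [0.1568 0.2335 0.1579 0.227 ]
[[ 0.0779  0.1465]
 [ 0.1434 -0.0777]
 [-0.0084 -0.1213]
 [-0.0709  0.0969]]
216.0 ((331.3541259765625, 271.3399658203125), (19.46017074584961, 48.820701599121094), 85.8150863647461) [ 0.2473 -0.1164  0.008 ] [0.0516 0.1315 0.0516 0.1303]
[[ 0.2677 -0.0494]
 [ 0.2786 -0.1804]
 [ 0.2271 -0.1829]
 [ 0.2162 -0.053 ]]
455.0 ((176.61477661132812, 232.76229858398438), (14.666789054870605, 34.40357971191406), 84.80557250976562) [0.3476 0.3063 0.008 ] [0.0409 0.0949 0.0409 0.0942]
[[0.3631 0.3565]
 [0.3727 0.2621]
 [0.3322 0.2564]
 [0.3227 0.3501]]
422.5 ((190.74937438964844, 190.18435668945312), (13.957209587097168, 33.63121032714844), 78.11134338378906) [0.4683 0.2734 0.008 ] [0.0406 0.0942 0.0407 0.0936]
[[0.4777 0.3244]
 [0.4985 0.2325]
 [0.459  0.2227]
 [0.4384 0.314 ]]
```

View pics/topz.png

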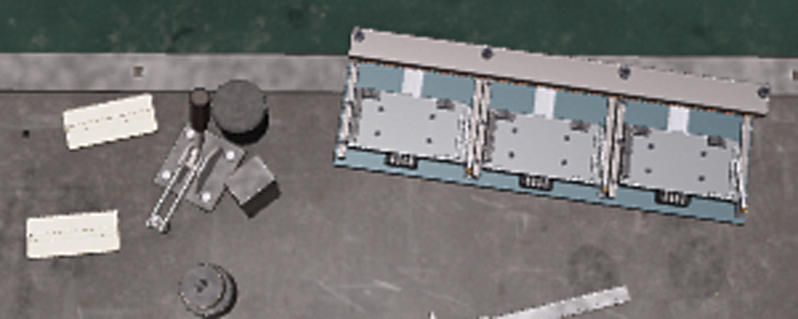

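View pics/scz.png

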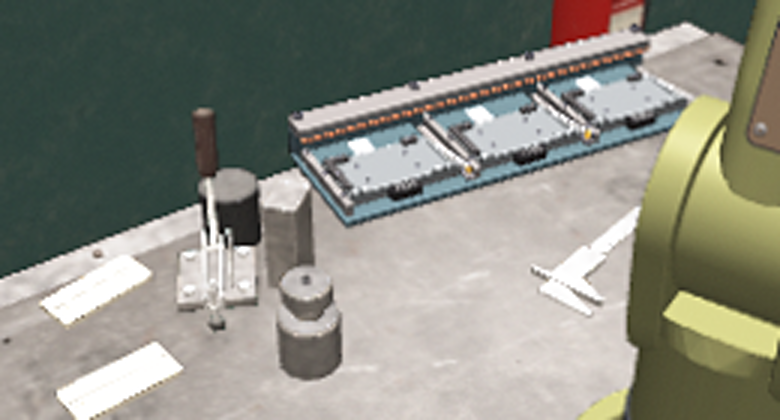

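```bash
python3 - <<'E'
from h import *
np.set_printoptions(precision=4,suppress=True)
c=shot('top')
f=lambda u,v:(150+u/2.66,145+v/2.66)
for n,(u,v),z in [('knob',(200,92),.16),('knobL',(190,110),.15),('lever',(155,220),.09),('clampbaseL',(163,170),0.005),('clampbase bot',(208,210),.005),('gaugeTopL',(228,180),.09),('gaugetop T',(255,157),.09),('tin',(240,105),.062),('weight',(205,285),.06),
 ('FLbase',(334,165),.008),('FRbase',(742,222),.008),('barFL',(349,52),.051),('barFR',(769,116),.051),('barBL',(354,28),.051),('barBR',(769,84),.051),('tabA',(402,165),.021),('tabB',(536,188),.021),('tabC',(671,206),.021)]:
    print(n,onz(c,*f(u,v),z))
E
```

```text
knob [0.4579 0.1561 0.16  ]
knobL [0.4434 0.1661 0.15  ]
lever [0.35   0.2048 0.09  ]
clampbaseL [0.4159 0.214  0.005 ]
clampbase bot [0.3739 0.1654 0.005 ]
gaugeTopL [0.3896 0.1359 0.09  ]
gaugetop T [0.4125 0.1104 0.09  ]
tin [0.4717 0.1293 0.062 ]
weight [0.291  0.1587 0.06  ]
FLbase [0.4221 0.0351 0.008 ]
FRbase [ 0.366  -0.3837  0.008 ]
barFL [0.5313 0.0204 0.051 ]
barFR [ 0.4671 -0.4016  0.051 ]
barBL [0.557  0.0155 0.051 ]
barBR [ 0.5004 -0.4038  0.051 ]
tabA [ 0.42  -0.035  0.021]
tabB [ 0.3971 -0.1718  0.021 ]
tabC [ 0.3797 -0.3082  0.021 ]
```

drive_tool(commands=[[3.55,-1.95,0,0,0,0,1],[3.55,-1.95,0,0,0,0,1],[3.55,-1.95,0,0,0,0,1],[3.55,-1.95,0,0,0,0,1],[3.55,-1.95,0,0,0,0,1],[3.55,-1.95,0,0,0,0,1],[3.55,-1.95,0,0,0,0,1],[3.55,-1.95,0,0,0,0,1],[0,0,0,0,0,-6.65,1],[0,0,0,0,0,-6.65,1],[0,0,0,0,0,-6.65,1],[0,0,0,0,0,-6.65,1],[0,0,0,0,0,-6.65,1],[0,0,0,0,0,-6.65,1],[0,0,0,0,0,-6.65,1],[0,0,0,0,0,-6.65,1],[0,0,0,0,0,-6.65,1]])

```text
time_s: 1.72
tool_pos: [0.4497, -0.3499, 0.2923]
tool_rot: [-180.0, 0.0, 82.4]
force: [0.3, 0.5, 0.5]
grip_width: 0.0872
```

```bash
cat >> h.py <<'E'
def to(x,y,z,yaw):
    "remaining shift in tool axes (cm) and turn about tool z (deg)"
    o=env.get_obs(); p=np.array(o['tool_pos']); r=np.array(o['tool_rot'])
    from scipy.spatial.transform import Rotation as R
    M=R.from_euler('xyz',r,degrees=True).as_matrix()
    d=M.T@(np.array([x,y,z])-p)*100
    dy=(yaw-r[2]+180)%360-180
    T=R.from_euler('xyz',[180,0,yaw],degrees=True).as_matrix()
    w=R.from_matrix(M.T@T).as_rotvec(degrees=True)
    print('t',round(o['time_s'],2),'pos',p.round(4),'rot',r.round(2),'-> shift cm',d.round(2),'turn',w.round(2),'rows>=',int(np.ceil(max(np.linalg.norm(d)/4.17,abs(dy)/7.16))), 'F',np.round(o['force'],1),'g',round(o['grip_width'],4))
E
python3 - <<'E'
from h import *
to(.5,-.15,.29,82)
c=shot('wrist','w1.png')
E
```

```text
t 1.72 pos [ 0.4497 -0.3499  0.2923] rot [-1.80e+02  1.00e-02  8.24e+01] -> shift cm [20.48  2.35  0.22] turn [-0.    0.01  0.4 ] rows>= 5 F [0.3 0.5 0.5] g 0.0872
```

View pics/w1.png

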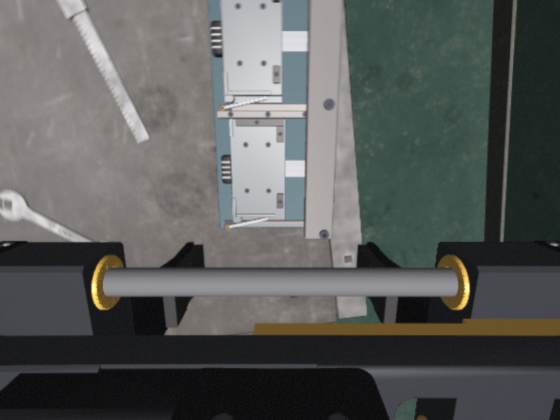

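drive_tool(commands=[[4.1,0.45,0,0,0,0,1],[4.1,0.45,0,0,0,0,1],[0,0,0,0,0,0,1]])

```text
time_s: 2.02
tool_pos: [0.4732, -0.2607, 0.2928]
tool_rot: [179.9, -0.3, 82.6]
force: [0.5, 1.5, 0.7]
grip_width: 0.0874
```

```bash
python3 - <<'E'
from h import *
c=shot('wrist','w2.png'); np.save('pics/w2.npy',c['pose'])
z=cv2.resize(c['img'][0:250,170:350],None,fx=2.4,fy=2.4,interpolation=cv2.INTER_CUBIC); cv2.imwrite('pics/w2z.png',z)
to(.5,.1,.29,103)
E
```

```text
t 2.07 pos [ 0.4719 -0.2647  0.2928] rot [ 1.7993e+02 -7.0000e-02  8.2420e+01] -> shift cm [36.52 -2.03  0.33] turn [  0.08  -0.06 -20.58] rows>= 9 F [ 0.3 -1.2  1.2] g 0.0871
```

View pics/w2z.png

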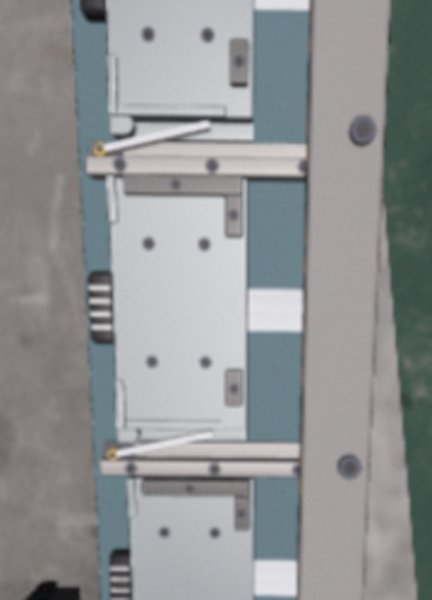

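```bash
python3 - <<'E'
from h import *
np.set_printoptions(precision=4,suppress=True)
c=shot('wrist'); c['pose']=np.load('pics/w2.npy')
f=lambda u,v,z:onz(c,170+u/2.4,v/2.4,z)[:2]
def seg(n,a,b,z):
    p,q=f(*a,z),f(*b,z); d=p-q; print(n,p,q,'yaw',np.degrees(np.arctan2(-d[0],d[1])),'len',np.linalg.norm(d))
seg('barfront',(312,20),(300,580),.051)
seg('basefront',(71,20),(102,580),.008)
seg('screws',(362,130),(349,466),.057)
seg('shoeb far',(246,240),(243,435),.022)
seg('padsfar face',(225,210),(224,388),.028)
seg('tabb',(89,272),(89,342),.021)
seg('shoec-tab',(108,550),(110,599),.021)
print('fenceB inner',f(130,195,.028),f(220,195,.028))
print('fenceC inner',f(145,495,.028),f(235,495,.028))
print('padC face',f(236,505,.028))
print('shoe c far',f(251,560,.022))
E
```

```text
barfront [ 0.5173 -0.0763] [ 0.4847 -0.311 ] yaw -7.901266395599417 len 0.2369556729666975
basefront [ 0.4138 -0.0474] [ 0.3782 -0.3122] yaw -7.653095874195414 len 0.26719755462118455
screws [ 0.5324 -0.1199] [ 0.5132 -0.2574] yaw -7.9540052003709105 len 0.13875413622023122
shoeb far [ 0.4796 -0.1515] [ 0.4657 -0.2418] yaw -8.743559204979935 len 0.09135082323023658
padsfar face [ 0.4719 -0.1383] [ 0.46   -0.2173] yaw -8.568697755556077 len 0.07989474049797582
tabb [ 0.4041 -0.156 ] [ 0.398  -0.1876] yaw -10.906710579040968 len 0.03221779414338844
shoec-tab [ 0.3879 -0.2923] [ 0.3841 -0.3191] yaw -8.230082597920738 len 0.027070130909940364
fenceB inner [ 0.4302 -0.1265] [ 0.4706 -0.1318]
fenceC inner [ 0.4133 -0.2645] [ 0.4579 -0.2703]
padC face [ 0.4577 -0.2755]
shoe c far [ 0.4609 -0.3071]
```

drive_tool(commands=[[4.05,-0.22,0,0,0,0,1],[4.05,-0.22,0,0,0,0,1],[4.05,-0.22,0,0,0,0,1],[4.05,-0.22,0,0,0,0,1],[4.05,-0.22,0,0,0,0,1],[4.05,-0.22,0,0,0,0,1],[4.05,-0.22,0,0,0,0,1],[4.05,-0.22,0,0,0,0,1],[4.05,-0.22,0,0,0,0,1],[0,0,0,0,0,-6.87,1],[0,0,0,0,0,-6.87,1],[0,0,0,0,0,-6.87,1],[0,0,0,0,0,0,1]])

```text
time_s: 3.2
tool_pos: [0.5011, 0.0926, 0.2921]
tool_rot: [-180.0, 0.0, 102.7]
force: [-0.4, -1.3, 0.2]
grip_width: 0.0871
```

```bash
python3 - <<'E'
from h import *
to(.468,.2734,.2,103)
c=shot('wrist','w3.png')
E
```

```text
t 3.2 pos [0.5011 0.0926 0.2921] rot [-1.7999e+02  2.0000e-02  1.0268e+02] -> shift cm [18.37  0.75  9.21] turn [-0.01  0.02 -0.32] rows>= 5 F [-0.4 -1.3  0.2] g 0.0871
```

View pics/w3.png

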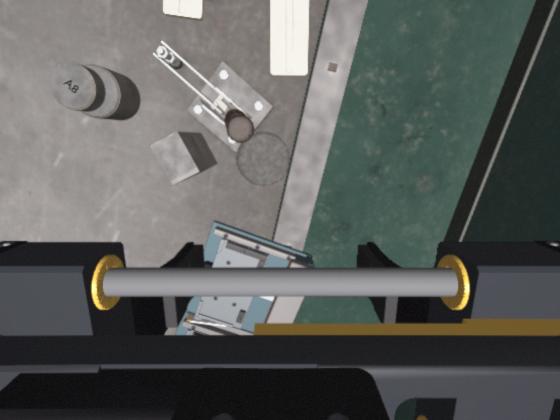

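drive_tool(commands=[[3.67,0.15,0,0,0,0,1],[3.67,0.15,0,0,0,0,1],[3.67,0.15,0,0,0,0,1],[0,0,0,0,0,0,1],[0,0,0,0,0,0,1]])

```text
time_s: 3.67
tool_pos: [0.4804, 0.204, 0.2924]
tool_rot: [180.0, -0.0, 102.7]
force: [-0.1, -1.1, -0.1]
grip_width: 0.0872
```

```bash
cat >> h.py <<'E'
def tiles(c,z=0.008,minpx=800,roi=None):
    im=c['img']; hsv=cv2.cvtColor(im,cv2.COLOR_BGR2HSV)
    m=cv2.inRange(hsv,(0,0,205),(180,45,255)); m=cv2.morphologyEx(m,cv2.MORPH_CLOSE,np.ones((5,5)))
    for k in cv2.findContours(m,cv2.RETR_EXTERNAL,cv2.CHAIN_APPROX_NONE)[0]:
        a=cv2.contourArea(k)
        if a<minpx: continue
        w=np.array([onz(c,*p[0],z)[:2]*1000 for p in k],np.float32)
        r=cv2.minAreaRect(w); b=cv2.boxPoints(r); e=b[1]-b[0]; g=b[2]-b[1]
        l=e if e@e>g@g else g
        if l[1]<0:l=-l
        print('area',a,'ctr mm',np.round(r[0],1),'size',np.round(r[1],1),'yaw',np.degrees(np.arctan2(-l[0],l[1])).round(2),'px',k.mean(0).round())
E
python3 - <<'E'
from h import *
c=shot('wrist','w4.png'); tiles(c)
to(.468,.2734,.2,103)
E
```

```text
area 2780.0 ctr mm [470.7 273.7] size [41.9 93.7] yaw 12.05 px [[284. 133.]]
area 3152.0 ctr mm [350.1 306. ] size [42.1 94.7] yaw 5.72 px [[188.  80.]]
t 3.72 pos [0.4811 0.2019 0.2922] rot [1.8000e+02 4.0000e-02 1.0254e+02] -> shift cm [7.27 0.28 9.21] turn [ 0.    0.04 -0.46] rows>= 3 F [-0.  -0.   0.9] g 0.0869
```

View pics/w4.png

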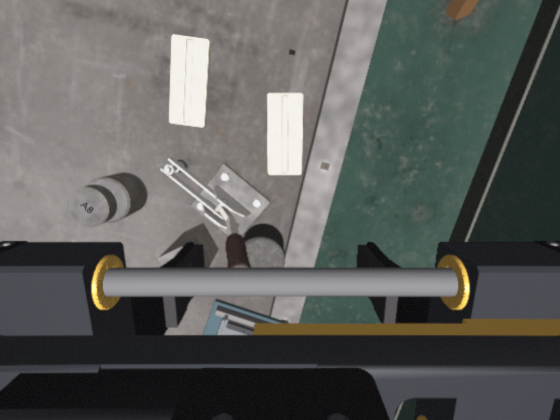

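drive_tool(commands=[[3.62,0.24,0,0,0,0,1],[3.62,0.24,0,0,0,0,1],[0,0,4.1,0,0,0,1],[0,0,4.1,0,0,0,1],[0,0,4.1,0,0,0,1],[0,0,4.1,0,0,0,1],[0,0,2.5,0,0,0,0.8],[0,0,1,0,0,0,0.8],[0,0,0,0,0,0,0.8],[0,0,0,0,0,0,0.8]])

```text
time_s: 4.55
tool_pos: [0.4708, 0.2732, 0.0939]
tool_rot: [180.0, 0.0, 102.5]
force: [-0.1, 0.3, 1.5]
grip_width: 0.0724
```

```bash
python3 - <<'E'
from h import *
to(.470,.2736,.0735,102.3)
c=shot('wrist','w5.png'); t=shot('top'); tiles(t,minpx=300)
E
```

```text
t 4.55 pos [0.4708 0.2732 0.0939] rot [179.96   0.   102.52] -> shift cm [ 0.06 -0.07  2.04] turn [0.04 0.   0.22] rows>= 1 F [-0.1  0.3  1.5] g 0.0724
area 458.0 ctr mm [347.8 305.7] size [40.8 94. ] yaw 5.78 px [[177. 233.]]
```

View pics/w5.png

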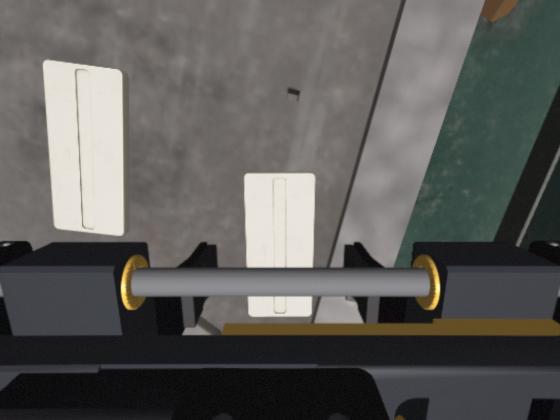

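drive_tool(commands=[[0.05,0,2.0,0,0,0,0.75],[0,0,0,0,0,0,0.75],[0,0,0,0,0,0,0.3],[0,0,0,0,0,0,0.3],[0,0,0,0,0,0,0.3],[0,0,0,0,0,0,0.3],[0,0,0,0,0,0,0.3]], force=30)

```text
time_s: 5.23
tool_pos: [0.4699, 0.2745, 0.0739]
tool_rot: [179.9, -0.0, 102.7]
force: [-0.6, 0.0, 3.3]
grip_width: 0.0414
```

```bash
python3 - <<'E'
from h import *
to(.470,.2736,.0735,102.3)
E
```

```text
t 5.23 pos [0.4699 0.2745 0.0739] rot [179.93  -0.   102.67] -> shift cm [-0.09 -0.01  0.04] turn [ 0.07 -0.    0.37] rows>= 1 F [-0.6  0.   3.3] g 0.0414
```

drive_tool(commands=[[0,0,-2,0,0,0,0.3],[0,0,-4,0,0,0,0.3],[0,0,-4,0,0,0,0.3],[0,0,-4,0,0,0,0.3],[0,0,-4,0,0,0,0.3],[0,0,-4,0,0,0,0.3],[-3.89,-0.58,0,0,0,0,0.3],[-3.89,-0.58,0,0,0,0,0.3],[-3.89,-0.58,0,0,0,0,0.3],[-3.89,-0.58,0,0,0,0,0.3],[-3.89,-0.58,0,0,0,0,0.3],[-3.89,-0.58,0,0,0,0,0.3],[-3.89,-0.58,0,0,0,0,0.3],[0,0,0,0,0,0,0.3]], force=40)

```text
time_s: 6.4
tool_pos: [0.4896, -0.0099, 0.2929]
tool_rot: [-179.9, 0.3, 102.0]
force: [0.0, -1.3, -1.2]
grip_width: 0.0406
```

drive_tool(commands=[[-3.24,-1.65,0,0,0,0,0.3],[-3.24,-1.65,0,0,0,0,0.3],[-3.24,-1.65,0,0,0,0,0.3],[-3.24,-1.65,0,0,0,0,0.3],[-3.24,-1.65,0,0,0,0,0.3],[0,0,0,0,0,6.9,0.3],[0,0,0,0,0,6.9,0.3],[0,0,0,0,0,6.9,0.3],[0,0,0,0,0,0,0.3],[0,0,0,0,0,0,0.3]])

```text
time_s: 7.23
tool_pos: [0.4447, -0.176, 0.2932]
tool_rot: [-180.0, 0.0, 82.2]
force: [-0.5, -0.7, -0.0]
grip_width: 0.0408
```

```bash
python3 - <<'E'
from h import *
to(.4447,-.1762,.14,82)
c=shot('wrist','w6.png')
tiles(c,z=.292-.066)
E
```

```text
t 7.23 pos [ 0.4447 -0.176   0.2932] rot [-179.99    0.     82.2 ] -> shift cm [-0.02  0.   15.32] turn [-0.01  0.    0.2 ] rows>= 4 F [-0.5 -0.7 -0. ] g 0.0408
area 1753.0 ctr mm [ 442.3 -205.5] size [16.5 45. ] yaw 82.2 px [[282. 309.]]
area 6480.0 ctr mm [ 450.1 -154.3] size [48.2 46.6] yaw -7.81 px [[282. 222.]]
area 1127.0 ctr mm [ 367.2 -111.7] size [18.1 56. ] yaw 11.2 px [[115. 156.]]
area 2682.5 ctr mm [460.4 -92.8] size [34.6 44.1] yaw 84.78 px [[292. 108.]]
```

View pics/w6.png

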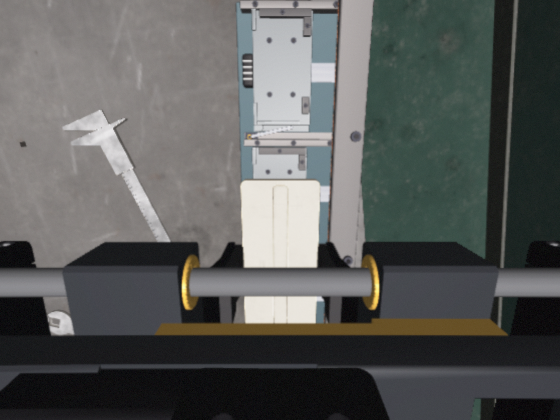

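```bash
python3 - <<'E'
from h import *
c=shot('wrist'); Y=np.array([.139,.990]);X=np.array([.990,-.139])
p,q=onz(c,242,182,.227)[:2],onz(c,320,182,.227)[:2]
print(p,q,X@p,X@q,Y@p,Y@q)
for s in [(320,200,320,240),(243,200,243,240)]:
    a=onz(c,s[0],s[1],.227);b=onz(c,s[2],s[3],.227);print(a,b,X@a[:2],X@b[:2])
t=np.array([.4447,-.176]); print(X@t,Y@t)
E
```

```text
[ 0.43156078 -0.12781844] [ 0.47190677 -0.13334893] 0.44501193218592255 0.4857232006112905 -0.06655331056889412 -0.06642039652539575
[ 0.47092101 -0.14289195  0.227     ] [ 0.46861461 -0.16517831  0.227     ] 0.486073777058959 0.48688825140038844
[ 0.43048233 -0.13734923  0.227     ] [ 0.4267598  -0.15944287  0.227     ] 0.44526905293299945 0.44465476247269975
0.464717 -0.11242669999999999
```

drive_tool(commands=[[-0.15,-0.3,4,0,0,0,0.3],[0,0,4,0,0,0,0.3],[0,0,4,0,0,0,0.3],[0,0,3.5,0,0,0,0.3],[0,0,0,0,0,0,0.3],[0,0,0,0,0,0,0.3]])

```text
time_s: 7.83
tool_pos: [0.4406, -0.1767, 0.1373]
tool_rot: [-179.8, -0.1, 82.1]
force: [0.0, 0.5, 0.8]
grip_width: 0.041
```

```bash
python3 - <<'E'
from h import *
to(.4447,-.1762,.0975,82)
c=shot('wrist','w7.png'); shot('scene','s7.png')
E
```

```text
t 7.83 pos [ 0.4406 -0.1767  0.1373] rot [-1.7979e+02 -1.0000e-01  8.2090e+01] -> shift cm [0.1  0.41 3.98] turn [-0.21 -0.1   0.09] rows>= 1 F [0.  0.5 0.8] g 0.041
```

View pics/w7.png

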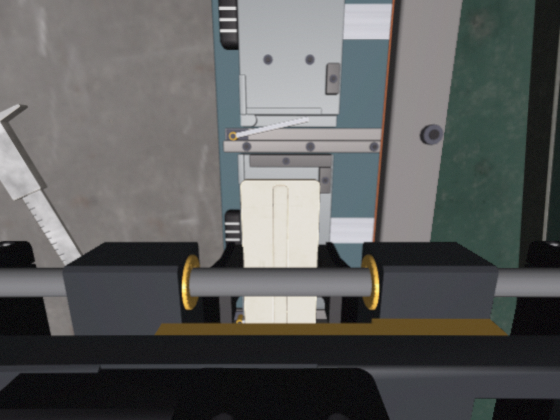

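```bash
python3 - <<'E'
from h import *
c=shot('wrist'); Y=np.array([.139,.990]);X=np.array([.990,-.139])
for n,u,v,z in [('tile end L',243,182,.0713),('tile end R',319,182,.0713),('fence',290,166,.028),('fenceL',255,166,.028),('pad',320,185,.028),('padtop',320,170,.028)]:
    p=onz(c,u,v,z)[:2]; print(n,'X',(X@p).round(4),'Y',(Y@p).round(4))
z=cv2.resize(c['img'][130:260,200:350],None,fx=4,fy=4,interpolation=cv2.INTER_CUBIC); cv2.imwrite('pics/w7z.png',z)
E
```

```text
tile end L X 0.4442 Y -0.069
tile end R X 0.4846 Y -0.069
fence X 0.4707 Y -0.0648
fenceL X 0.4474 Y -0.0648
pad X 0.4911 Y -0.0775
padtop X 0.4908 Y -0.0675
```

View pics/w7z.png

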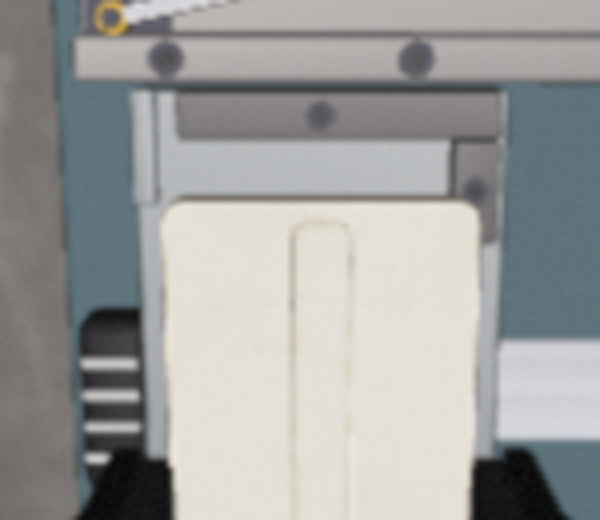

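drive_tool(commands=[[0.1,-0.1,1.5,0,0,0,0.3],[0,0,1.5,0,0,0,0.3],[0,0,0.8,0,0,0,0.3],[0,0,0,0,0,0,0.3],[0,0,0,0,0,0,0.3]])

```text
time_s: 8.4
tool_pos: [0.4414, -0.1766, 0.1014]
tool_rot: [179.9, 0.0, 82.0]
force: [0.1, 0.1, -0.6]
grip_width: 0.0408
```

```bash
python3 - <<'E'
from h import *
to(.4447,-.1762,.096,82)
c=shot('wrist')
z=cv2.resize(c['img'][100:340,190:370],None,fx=2.5,fy=2.5,interpolation=cv2.INTER_CUBIC); cv2.imwrite('pics/w8z.png',z)
E
```

```text
t 8.4 pos [ 0.4414 -0.1766  0.1014] rot [1.7992e+02 4.0000e-02 8.1980e+01] -> shift cm [0.09 0.32 0.54] turn [ 0.08  0.04 -0.02] rows>= 1 F [ 0.1  0.1 -0.6] g 0.0408
```

View pics/w8z.png

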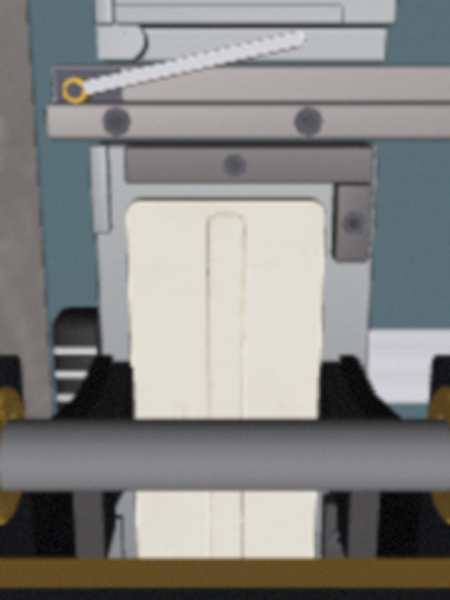

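drive_tool(commands=[[0.1,0,0.4,0,0,0,0.3],[0,0,0.1,0,0,0,0.3],[0,0,0.1,0,0,0,0.3],[0,0,0,0,0,0,0.3]])

```text
time_s: 8.78
tool_pos: [0.4415, -0.1754, 0.0959]
tool_rot: [180.0, 0.0, 82.0]
force: [-3.4, 1.8, 10.5]
grip_width: 0.0407
```

```bash
python3 - <<'E'
from h import *
to(.4447,-.1762,.096,82)
E
```

```text
t 8.78 pos [ 0.4415 -0.1754  0.0959] rot [1.7996e+02 5.0000e-02 8.1980e+01] -> shift cm [-0.03  0.33 -0.01] turn [ 0.04  0.05 -0.02] rows>= 1 F [-3.4  1.8 10.5] g 0.0407
```

drive_tool(commands=[[0,0,-0.06,0,0,0,0.3],[0.15,0,0,0,0,0,0.3],[0.1,0,0,0,0,0,0.3],[0.1,0,0,0,0,0,0.3],[0,0,0,0,0,0,0.3]])

```text
time_s: 9.2
tool_pos: [0.442, -0.1734, 0.0959]
tool_rot: [179.9, 0.2, 82.0]
force: [-1.1, -3.6, 5.4]
grip_width: 0.0411
```

```bash
python3 - <<'E'
from h import *
to(.4447,-.1762,.096,82)
c=shot('wrist')
z=cv2.resize(c['img'][100:340,190:370],None,fx=2.5,fy=2.5,interpolation=cv2.INTER_CUBIC); cv2.imwrite('pics/w9z.png',z)
E
```

```text
t 9.2 pos [ 0.442  -0.1734  0.0959] rot [1.7987e+02 1.5000e-01 8.1950e+01] -> shift cm [-0.24  0.3  -0.01] turn [ 0.13  0.15 -0.05] rows>= 1 F [-1.1 -3.6  5.4] g 0.0411
```

View pics/w9z.png

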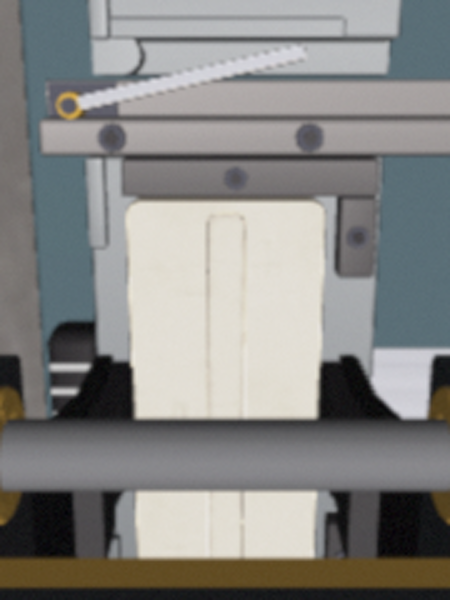

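drive_tool(commands=[[0.1,0,0,0,0,0,0.3],[0.05,0.1,0,0,0,0,0.3],[0,0.15,0,0,0,0,0.3],[0,0.15,0,0,0,0,0.3],[0,0.1,0,0,0,0,0.3],[0,0,0,0,0,0,0.3]])

```text
time_s: 9.75
tool_pos: [0.4451, -0.172, 0.0949]
tool_rot: [-179.8, 0.1, 81.9]
force: [-5.1, -2.8, 7.5]
grip_width: 0.0415
```

```bash
python3 - <<'E'
from h import *
to(.4447,-.1762,.096,82)
c=shot('wrist')
z=cv2.resize(c['img'][100:340,190:370],None,fx=2.5,fy=2.5,interpolation=cv2.INTER_CUBIC); cv2.imwrite('pics/w10z.png',z)
E
```

```text
t 9.75 pos [ 0.4451 -0.172   0.0949] rot [-1.798e+02  9.000e-02  8.195e+01] -> shift cm [-0.42  0.02 -0.11] turn [-0.2   0.09 -0.05] rows>= 1 F [-5.1 -2.8  7.5] g 0.0415
```

View pics/w10z.png

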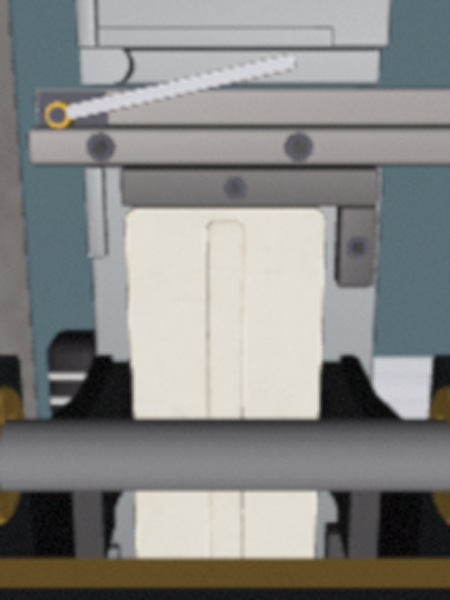

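drive_tool(commands=[[0,0,-0.05,0,0,0,0.55],[0,0,-0.1,0,0,0,0.55],[0,0,0,0,0,0,0.55],[0,0.2,0,0,0,0,0.55],[0,0.2,0,0,0,0,0.55],[0,0.15,0,0,0,0,0.55],[0,0.15,0,0,0,0,0.55],[0,0.15,0,0,0,0,0.55],[0,0,0,0,0,0,0.55]])

```text
time_s: 10.55
tool_pos: [0.4551, -0.1722, 0.0962]
tool_rot: [-180.0, -0.0, 82.0]
force: [-1.2, 0.8, 0.1]
grip_width: 0.0481
```

```bash
python3 - <<'E'
from h import *
to(.4447,-.1762,.096,82)
c=shot('wrist')
z=cv2.resize(c['img'][100:340,190:370],None,fx=2.5,fy=2.5,interpolation=cv2.INTER_CUBIC); cv2.imwrite('pics/w11z.png',z)
E
```

```text
t 10.55 pos [ 0.4551 -0.1722  0.0962] rot [-1.7999e+02 -1.0000e-02  8.1990e+01] -> shift cm [-0.55 -0.97  0.02] turn [-0.01 -0.01 -0.01] rows>= 1 F [-1.2  0.8  0.1] g 0.0481
```

View pics/w11z.png

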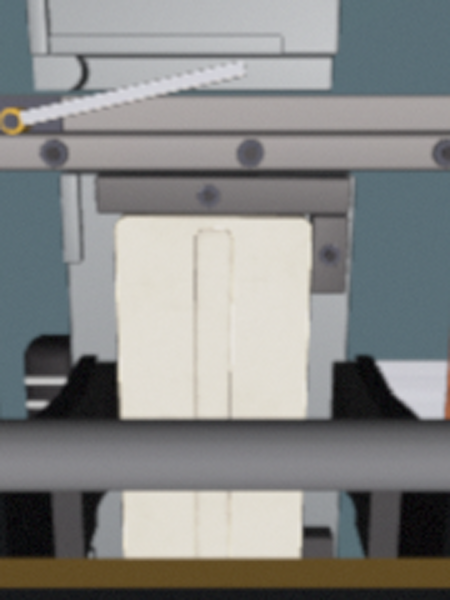

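drive_tool(commands=[[0,-0.05,-1.5,0,0,0,0.55],[0,0,-2.5,0,0,0,0.55],[-3.4,-0.15,0,0,0,0,0],[-3.4,-0.1,0,0,0,0,0],[0,0,0,0,0,0,0],[0,0,2,0,0,0,0],[0,0,1,0,0,0,0],[0,0,0,0,0,0,0]])

```text
time_s: 11.27
tool_pos: [0.441, -0.2383, 0.1041]
tool_rot: [-179.8, -0.1, 82.0]
force: [-0.4, 0.2, 0.2]
grip_width: 0.0158
```

```bash
python3 - <<'E'
from h import *
to(.4424,-.2392,.0965,82)
c=shot('wrist','w12.png'); tiles(c,z=.030)
z=cv2.resize(c['img'][60:300,150:400],None,fx=2.5,fy=2.5,interpolation=cv2.INTER_CUBIC); cv2.imwrite('pics/w12z.png',z)
E
```

```text
t 11.27 pos [ 0.441  -0.2383  0.1041] rot [-1.7979e+02 -1.1000e-01  8.1980e+01] -> shift cm [-0.07  0.15  0.76] turn [-0.21 -0.11 -0.02] rows>= 1 F [-0.4  0.2  0.2] g 0.0158
area 1230.0 ctr mm [ 491.8 -182.6] size [16.2 21.7] yaw 81.96 px [[360. 150.]]
area 13853.0 ctr mm [ 451.8 -175.7] size [93.8 41.8] yaw -8.43 px [[284. 139.]]
```

View pics/w12z.png

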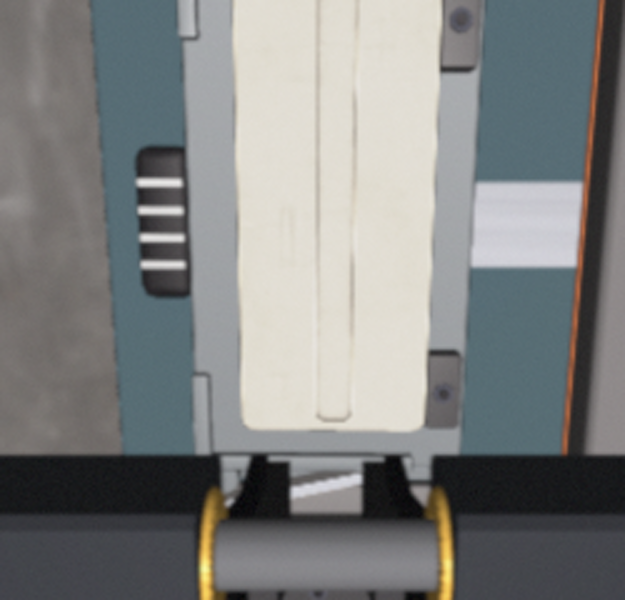

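drive_tool(commands=[[0,0.05,0.35,0,0,0,0],[0,0,0.35,0,0,0,0],[0,0,0,0,0,0,0],[0.3,0,0,0,0,0,0],[0.3,0,0,0,0,0,0],[0.15,0,0,0,0,0,0],[0,0,0,0,0,0,0]])

```text
time_s: 11.9
tool_pos: [0.4444, -0.2319, 0.0999]
tool_rot: [179.9, 0.1, 82.0]
force: [-0.3, 0.0, 1.1]
grip_width: 0.0004
```

```bash
python3 - <<'E'
from h import *
to(.4424,-.2392,.0965,82)
c=shot('wrist','w13.png'); tiles(c,z=.030)
E
```

```text
t 11.9 pos [ 0.4444 -0.2319  0.0999] rot [1.7995e+02 6.0000e-02 8.2010e+01] -> shift cm [-0.75 -0.09  0.34] turn [0.05 0.06 0.01] rows>= 1 F [-0.3  0.   1.1] g 0.0004
area 1199.5 ctr mm [ 491.8 -181.9] size [16.1 21.4] yaw 81.97 px [[356. 162.]]
area 13884.5 ctr mm [ 451.9 -174.9] size [93.3 41.7] yaw -8.34 px [[278. 150.]]
```

drive_tool(commands=[[-0.35,0,0,0,0,0,0],[0,0,0.2,0,0,0,0],[0,0,0.15,0,0,0,0],[0,0,0,0,0,0,0],[0.25,0,0,0,0,0,0],[0.2,0,0,0,0,0,0],[0.1,0,0,0,0,0,0],[0,0,0,0,0,0,0]])

```text
time_s: 12.62
tool_pos: [0.4439, -0.233, 0.0963]
tool_rot: [179.9, 0.3, 81.9]
force: [-0.9, -8.3, -0.6]
grip_width: 0.0003
```

```bash
python3 - <<'E'
from h import *
to(.4424,-.2392,.0965,82)
c=shot('wrist','w14.png'); tiles(c,z=.030)
z=cv2.resize(c['img'][0:300,130:400],None,fx=2,fy=2,interpolation=cv2.INTER_CUBIC); cv2.imwrite('pics/w14z.png',z)
E
```

```text
t 12.62 pos [ 0.4439 -0.233   0.0963] rot [179.93   0.28  81.91] -> shift cm [-0.64 -0.06 -0.01] turn [ 0.07  0.28 -0.09] rows>= 1 F [-0.9 -8.3 -0.6] g 0.0003
area 1070.0 ctr mm [ 492.  -182.1] size [15.7 21.3] yaw 81.86 px [[360. 159.]]
area 14775.0 ctr mm [ 452.2 -175. ] size [93.4 41.7] yaw -8.01 px [[279. 147.]]
```

View pics/w14z.png

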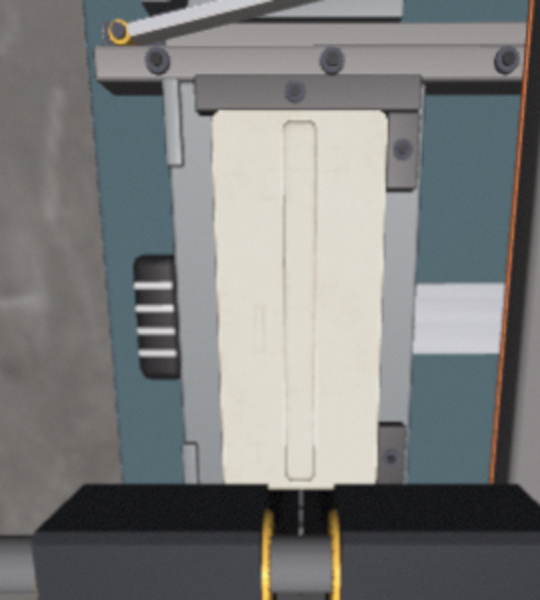

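drive_tool(commands=[[-0.4,0,0,0,0,0,0],[0,0,-3,0,0,0,0],[0,-2.05,0,0,0,0,0],[0,-2.1,0,0,0,0,0],[3.05,0,0,0,0,0,0],[3.05,0,0,0,0,0,0],[0,0,1.5,0,0,0,0],[0,0,1.3,0,0,0,0],[0,0,0,0,0,0,0],[0,0,0,0,0,0,0]])

```text
time_s: 13.5
tool_pos: [0.4107, -0.167, 0.0974]
tool_rot: [-179.9, -0.1, 82.0]
force: [-1.0, -0.5, 0.1]
grip_width: 0.0006
```

```bash
cat >> h.py <<'E'
def uv():
    o=env.get_obs(); p=o['tool_pos']; X=np.array([.990,-.139]);Y=np.array([.139,.990])
    print('t',round(o['time_s'],2),'u',(X@p[:2]).round(4),'v',(Y@p[:2]).round(4),'z',p[2].round(4),'rot',o['tool_rot'].round(2),'Fx,y,z fixture',(X@o['force'][:2]).round(1),(Y@o['force'][:2]).round(1),o['force'][2].round(1),'g',round(o['grip_width'],4))
E
python3 - <<'E'
from h import *
uv()
c=shot('wrist'); cv2.imwrite('pics/w15.png',c['img'])
E
```

```text
t 13.5 u 0.4298 v -0.1082 z 0.0974 rot [-1.799e+02 -6.000e-02  8.201e+01] Fx,y,z fixture -0.9 -0.7 0.1 g 0.0006
```

View pics/w15.png

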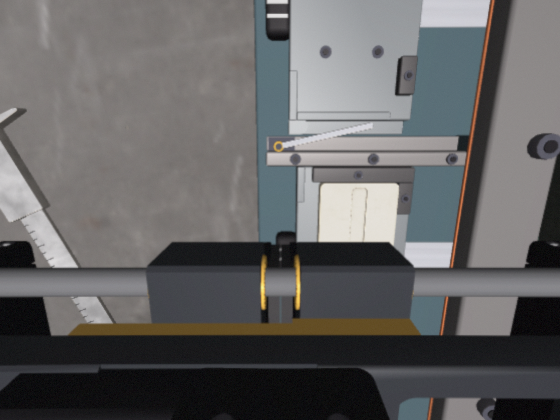

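drive_tool(commands=[[-0.25,0,0.1,0,0,0,0],[0,0.3,0,0,0,0,0],[0,0.25,0,0,0,0,0],[0,0.25,0,0,0,0,0],[0,0.3,0,0,0,0,0],[0,0.3,0,0,0,0,0],[0,0.3,0,0,0,0,0],[0,0.3,0,0,0,0,0],[0,0.3,0,0,0,0,0],[0,0.3,0,0,0,0,0],[0,0.3,0,0,0,0,0],[0,0.25,0,0,0,0,0],[0,0.2,0,0,0,0,0],[0,0,0,0,0,0,0]])

```text
time_s: 14.72
tool_pos: [0.4422, -0.1748, 0.0962]
tool_rot: [-179.7, -0.0, 82.0]
force: [-7.1, 0.8, 4.0]
grip_width: 0.0001
```

```bash
python3 - <<'E'
from h import *
uv()
c=shot('wrist'); cv2.imwrite('pics/w16.png',c['img'])
E
```

```text
t 14.72 u 0.4621 v -0.1115 z 0.0962 rot [-179.71   -0.     81.95] Fx,y,z fixture -7.1 -0.2 4.0 g 0.0001
```

View pics/w16.png

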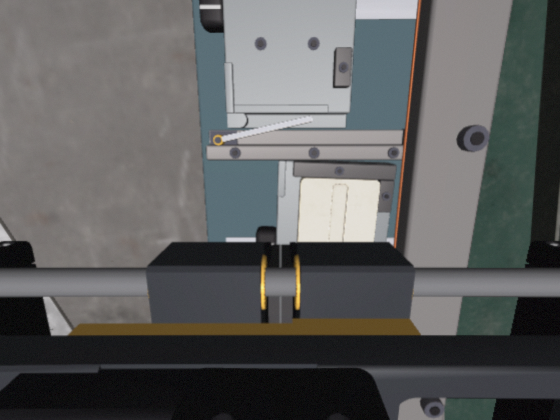

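drive_tool(commands=[[0,-0.3,0,0,0,0,0],[0,0,-2,0,0,0,0],[0,-2.8,0,0,0,0,0],[0,0,0,0,0,0,0],[0,0,2,0,0,0,0],[0,0,1.3,0,0,0,0],[0,0,0,0,0,0,0],[0,0,0,0,0,0,0]])

```text
time_s: 15.43
tool_pos: [0.4134, -0.1701, 0.0835]
tool_rot: [-180.0, -0.0, 82.0]
force: [0.1, 0.1, 0.2]
grip_width: 0.0001
```

```bash
python3 - <<'E'
from h import *
uv()
c=shot('wrist'); cv2.imwrite('pics/w17.png',c['img'])
E
```

```text
t 15.43 u 0.4329 v -0.1109 z 0.0835 rot [-1.7998e+02 -5.0000e-02  8.2000e+01] Fx,y,z fixture 0.1 0.2 0.2 g 0.0001
```

View pics/w17.png

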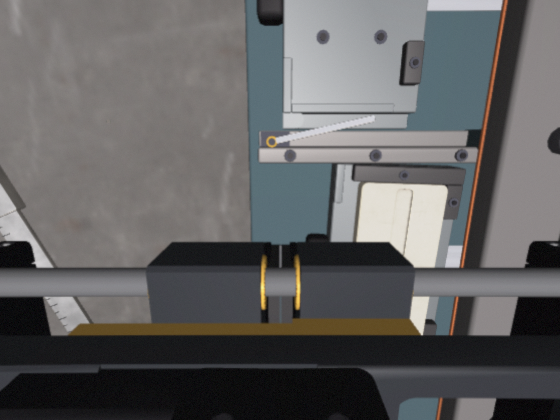

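drive_tool(commands=[[-0.2,0.2,0.1,0,0,0,0],[0,0.3,0,0,0,0,0],[0,0.3,0,0,0,0,0],[0,0.25,0,0,0,0,0],[0,0.25,0,0,0,0,0],[0,0.25,0,0,0,0,0],[0,0.25,0,0,0,0,0],[0,0.2,0,0,0,0,0],[0,0.2,0,0,0,0,0],[0,0,0,0,0,0,0]])

```text
time_s: 16.32
tool_pos: [0.4335, -0.1758, 0.0828]
tool_rot: [-179.8, 0.0, 81.9]
force: [-5.1, 0.2, 2.0]
grip_width: 0.0002
```

```bash
python3 - <<'E'
from h import *
uv()
c=shot('wrist'); cv2.imwrite('pics/w18.png',c['img'])
E
```

```text
t 16.32 u 0.4536 v -0.1138 z 0.0828 rot [-1.7979e+02  2.0000e-02  8.1940e+01] Fx,y,z fixture -5.1 -0.5 2.0 g 0.0002
```

View pics/w18.png

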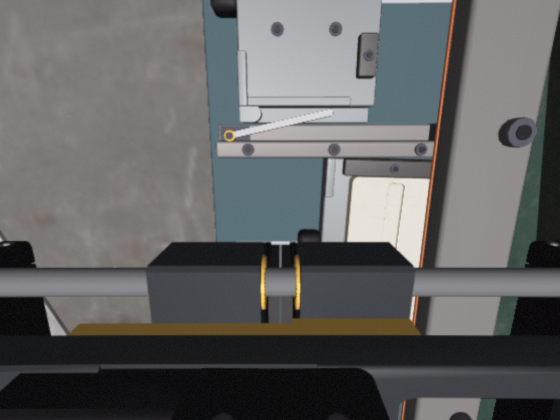

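Still at 5 N, so the shoe hasn't reached the wall. Pushing on.

drive_tool(commands=[[0,0.15,0,0,0,0,0],[0,0.15,0,0,0,0,0],[0,0.1,0,0,0,0,0],[0,0,0,0,0,0,0]])

```text
time_s: 16.7
tool_pos: [0.4377, -0.1767, 0.0828]
tool_rot: [-179.8, 0.0, 81.9]
force: [-4.9, -1.5, 2.0]
grip_width: 0.0004
```

```bash
python3 -c "
from h import *
uv()"
```

```text
t 16.7 u 0.4578 v -0.1141 z 0.0828 rot [-1.7984e+02  5.0000e-02  8.1930e+01] Fx,y,z fixture -4.6 -2.1 2.0 g 0.0004
```

drive_tool(commands=[[0,0.15,0,0,0,0,0],[0,0.15,0,0,0,0,0],[0,0,0,0,0,0,0]])

```text
time_s: 16.95
tool_pos: [0.4398, -0.1769, 0.0827]
tool_rot: [-179.7, 0.0, 81.9]
force: [-8.8, -0.9, 6.4]
grip_width: 0.0004
```

drive_tool(commands=[[0,0.1,0,0,0,0,0],[0,0.1,0,0,0,0,0],[0,0,0,0,0,0,0]])

```text
time_s: 17.2
tool_pos: [0.4401, -0.1769, 0.0826]
tool_rot: [-179.5, 0.0, 81.9]
force: [-13.3, 1.1, 11.3]
grip_width: 0.0004
```

```bash
python3 -c "
from h import *
uv()"
```

```text
t 17.2 u 0.4603 v -0.114 z 0.0826 rot [-1.7947e+02  4.0000e-02  8.1930e+01] Fx,y,z fixture -13.3 -0.7 11.3 g 0.0004
```

drive_tool(commands=[[0,0.15,0,0,0,0,0],[0,0.1,0,0,0,0,0],[0,0,0,0,0,0,0]])

```text
time_s: 17.45
tool_pos: [0.4405, -0.1769, 0.0823]
tool_rot: [-179.2, 0.0, 81.9]
force: [-18.5, 1.6, 17.7]
grip_width: 0.0004
```

drive_tool(commands=[[0,-0.8,0,0,0,0,0],[0,-0.5,0,0,0,0,0],[0,0,-3,0,0,0,0],[3,-1,-2,0,0,0,0],[0,0,0,0,0,0,0]])

```text
time_s: 17.87
tool_pos: [0.4307, -0.1405, 0.1368]
tool_rot: [179.5, 0.0, 82.2]
force: [0.3, 0.8, -1.1]
grip_width: 0.0005
```

```bash
python3 -c "
from h import *
uv()
c=shot('top');z=cv2.resize(c['img'][145:265,150:450],None,fx=2.66,fy=2.66,interpolation=cv2.INTER_CUBIC); cv2.imwrite('pics/topz2.png',z)
tiles(c,minpx=250)"
```

```text
t 17.87 u 0.4459 v -0.0793 z 0.1368 rot [1.7953e+02 1.0000e-02 8.2210e+01] Fx,y,z fixture 0.2 0.8 -1.1 g 0.0005
area 282.5 ctr mm [233.7 -85.5] size [69.5 68.9] yaw -2.24 px [[318. 274.]]
area 458.0 ctr mm [347.8 305.7] size [40.8 94. ] yaw 5.78 px [[177. 233.]]
```

View pics/topz2.png

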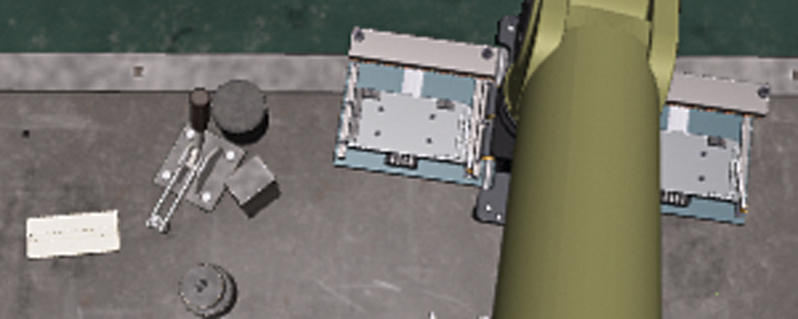

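drive_tool(commands=[[-3,0.3,-2.5,0,0,0,0.5],[-4,0.3,-2.5,0,0,0,0.5],[-4,0.3,0,0,0,0,1],[-4,0.3,0,0,0,0,1],[-4,0,0,0,0,0,1],[0,0,0,0,0,0,1],[0,0,0,0,0,0,1]])

```text
time_s: 18.5
tool_pos: [0.4123, -0.3323, 0.1791]
tool_rot: [180.0, 0.0, 81.7]
force: [0.2, 1.4, -0.1]
grip_width: 0.0391
```

```bash
python3 -c "
from h import *
uv()
c=shot('wrist');z=cv2.resize(c['img'][0:250,150:400],None,fx=2.4,fy=2.4,interpolation=cv2.INTER_CUBIC); cv2.imwrite('pics/w19.png',z)
np.save('pics/w19.npy',c['pose'])
"
```

```text
t 18.5 u 0.4544 v -0.2716 z 0.1791 rot [179.98   0.    81.67] Fx,y,z fixture -0.0 1.4 -0.1 g 0.0391
```

View pics/w19.png

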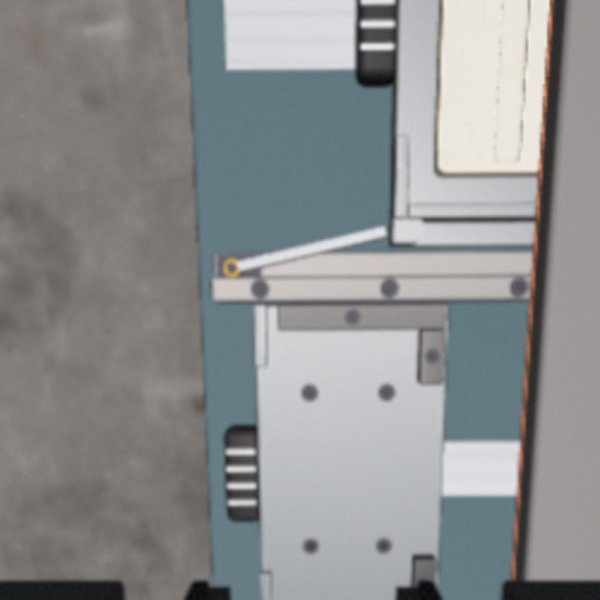

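drive_tool(commands=[[0,0,-3,0,0,0,1],[3.63,0.45,-1.2,0,0,0,1],[3.63,0.45,-1.2,0,0,0,1],[3.63,0.45,-1.2,0,0,0,1],[3.63,0.45,-1.2,0,0,0,1],[3.63,0.45,-1.2,0,0,0,1],[3.63,0.45,-1.2,0,0,0,1],[3.63,0.45,-1.2,0,0,0,1],[3.63,0.45,0,0,0,0,1],[3.88,-1.07,0,0,0,0,1],[3.88,-1.07,0,0,0,0,1],[3.88,-1.07,0,0,0,0,1],[3.88,-1.07,0,0,0,0,1],[3.88,-1.07,0,0,0,0,1],[3.88,-1.07,0,0,0,0,1],[0,0,0,0,0,-7,1],[0,0,0,0,0,-7,1],[0,0,0,0,0,0,1]])

```text
time_s: 20.05
tool_pos: [0.4569, 0.1953, 0.2934]
tool_rot: [-180.0, 0.0, 96.5]
force: [0.9, -0.2, -1.4]
grip_width: 0.0868
```

```bash
python3 -c "
from h import *
to(.350,.306,.29,95.7)
c=shot('wrist','w20.png');tiles(c)
"
```

```text
t 20.05 pos [0.4569 0.1953 0.2934] rot [-1.800e+02  2.000e-02  9.646e+01] -> shift cm [12.21 -9.38  0.34] turn [-0.    0.02  0.76] rows>= 4 F [ 0.9 -0.2 -1.4] g 0.0868
area 3104.5 ctr mm [350.  306.4] size [42.1 94.5] yaw 5.66 px [[198.  85.]]
```

View pics/w20.png

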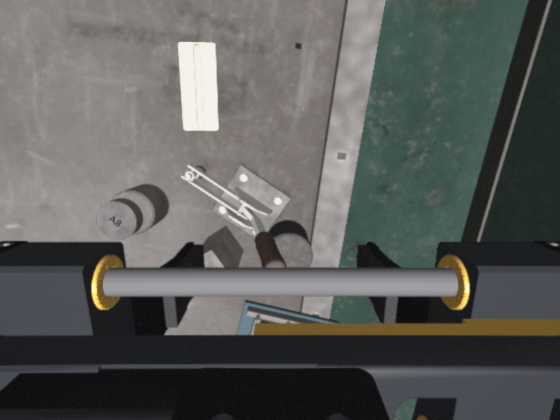

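drive_tool(commands=[[3.05,-2.35,0,0,0,0,1],[3.05,-2.35,0,0,0,0,1],[3.05,-2.35,0,0,0,0,1],[3.05,-2.35,0,0,0,0,1],[0,0,4,0,0,0.7,1],[0,0,4,0,0,0,1],[0,0,4,0,0,0,1],[0,0,4,0,0,0,1],[0,0,3.5,0,0,0,0.8],[0,0,0,0,0,0,0.8],[0,0,0,0,0,0,0.8],[0,0,0,0,0,0,0.8]])

```text
time_s: 21.1
tool_pos: [0.3528, 0.3054, 0.1006]
tool_rot: [179.9, -0.1, 95.2]
force: [0.1, -0.3, 0.2]
grip_width: 0.0719
```

```bash
python3 -c "
from h import *
to(.350,.306,.074,95.7)
c=shot('wrist','w21.png')
"
```

```text
t 21.1 pos [0.3528 0.3054 0.1006] rot [ 1.7989e+02 -8.0000e-02  9.5210e+01] -> shift cm [ 0.08 -0.28  2.66] turn [ 0.11 -0.08 -0.49] rows>= 1 F [ 0.1 -0.3  0.2] g 0.0719
```

View pics/w21.png

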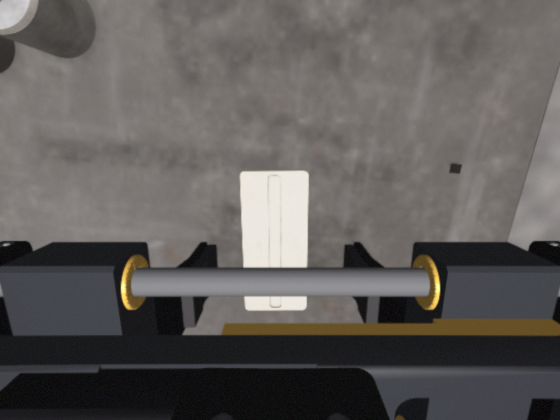

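drive_tool(commands=[[0.1,-0.25,2.0,0,0,-0.4,0.75],[0,0,0.65,0,0,0,0.75],[0,0,0,0,0,0,0.75],[0,0,0,0,0,0,0.3],[0,0,0,0,0,0,0.3],[0,0,0,0,0,0,0.3],[0,0,0,0,0,0,0.3],[0,0,0,0,0,0,0.3]], force=40)

```text
time_s: 21.82
tool_pos: [0.3499, 0.3052, 0.0728]
tool_rot: [180.0, -0.0, 95.7]
force: [-0.6, 0.0, 2.7]
grip_width: 0.0414
```

```bash
python3 -c "
from h import *
to(.49,-.02,.29,82)
"
```

```text
t 21.82 pos [0.3499 0.3052 0.0728] rot [179.95  -0.    95.67] -> shift cm [-33.75  10.75 -21.71] turn [ 5.000e-02 -1.000e-02  1.367e+01] rows>= 10 F [-0.6  0.   2.7] g 0.0414
```

drive_tool(commands=[[0,0,-2.2,0,0,0,0.3],[0,0,-3.9,0,0,0,0.3],[0,0,-3.9,0,0,0,0.3],[0,0,-3.9,0,0,0,0.3],[0,0,-3.9,0,0,0,0.3],[0,0,-3.9,0,0,0,0.3],[-3.75,1.19,0,0,0,0,0.3],[-3.75,1.19,0,0,0,0,0.3],[-3.75,1.19,0,0,0,0,0.3],[-3.75,1.19,0,0,0,0,0.3],[-3.75,1.19,0,0,0,0,0.3],[-3.75,1.19,0,0,0,0,0.3],[-3.75,1.19,0,0,0,0,0.3],[-3.75,1.19,0,0,0,0,0.3],[-3.75,1.19,0,0,0,0,0.3],[0,0,0,0,0,6.83,0.3],[0,0,0,0,0,6.83,0.3],[0,0,0,0,0,0,0.3]])

```text
time_s: 23.32
tool_pos: [0.4895, -0.0207, 0.289]
tool_rot: [-179.9, -0.0, 81.8]
force: [1.2, 1.2, -1.1]
grip_width: 0.041
```

```bash
python3 -c "
from h import *
to(.427,-.317,.29,82)
"
```

```text
t 23.32 pos [ 0.4895 -0.0207  0.289 ] rot [-1.7995e+02 -5.0000e-02  8.1770e+01] -> shift cm [-30.22  -1.95  -0.12] turn [-0.05 -0.05 -0.23] rows>= 8 F [ 1.2  1.2 -1.1] g 0.041
```

drive_tool(commands=[[-3.78,-0.25,0,0,0,0,0.3],[-3.78,-0.25,0,0,0,0,0.3],[-3.78,-0.25,0,0,0,0,0.3],[-3.78,-0.25,0,0,0,0,0.3],[-3.78,-0.25,0,0,0,0,0.3],[-3.78,-0.25,0,0,0,0,0.3],[-3.78,-0.25,0,0,0,0,0.3],[-3.78,-0.25,0,0,0,0,0.3],[0,0,4,0,0,-0.2,0.3],[0,0,4,0,0,0,0.3],[0,0,4,0,0,0,0.3],[0,0,3,0,0,0,0.3],[0,0,0,0,0,0,0.3],[0,0,0,0,0,0,0.3]])

```text
time_s: 24.48
tool_pos: [0.4272, -0.3158, 0.1385]
tool_rot: [-179.8, -0.1, 82.4]
force: [0.8, -0.2, -0.5]
grip_width: 0.0412
```

```bash
python3 -c "
from h import *
uv()
c=shot('wrist');z=cv2.resize(c['img'][100:340,190:370],None,fx=2.5,fy=2.5,interpolation=cv2.INTER_CUBIC); cv2.imwrite('pics/w22z.png',z)
"
```

```text
t 24.48 u 0.4668 v -0.2532 z 0.1385 rot [-1.7984e+02 -1.2000e-01  8.2410e+01] Fx,y,z fixture 0.8 -0.1 -0.5 g 0.0412
```

View pics/w22z.png

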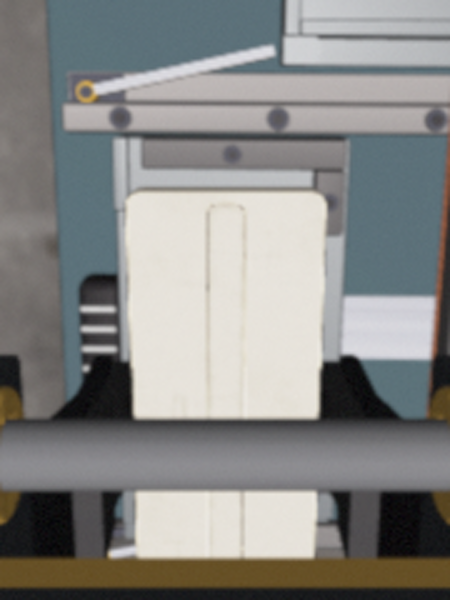

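drive_tool(commands=[[-0.15,-0.05,1.5,0,0,0.4,0.3],[0,0,1.5,0,0,0,0.3],[0,0,0.8,0,0,0,0.3],[0,0,0,0,0,0,0.3],[0,0,0,0,0,0,0.3]])

```text
time_s: 24.95
tool_pos: [0.4279, -0.3187, 0.103]
tool_rot: [179.9, 0.1, 81.9]
force: [1.2, -0.4, -0.4]
grip_width: 0.0409
```

```bash
python3 -c "
from h import *
uv()
c=shot('wrist');z=cv2.resize(c['img'][100:340,190:370],None,fx=2.5,fy=2.5,interpolation=cv2.INTER_CUBIC); cv2.imwrite('pics/w23z.png',z)
"
```

```text
t 24.95 u 0.4679 v -0.256 z 0.103 rot [1.7989e+02 7.0000e-02 8.1860e+01] Fx,y,z fixture 1.3 -0.2 -0.4 g 0.0409
```

View pics/w23z.png

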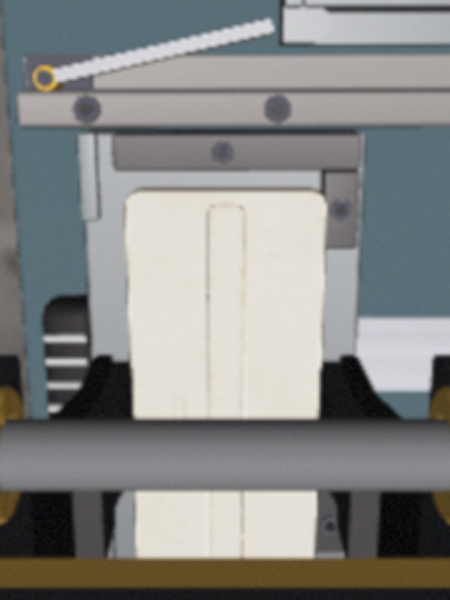

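drive_tool(commands=[[0.1,-0.25,0,0,0,0,0.3],[0,0,0.4,0,0,0,0.3],[0,0,0.3,0,0,0,0.3],[0,0,0.1,0,0,0,0.3],[0,0,0,0,0,0,0.3]])

```text
time_s: 25.42
tool_pos: [0.425, -0.3172, 0.0948]
tool_rot: [180.0, 0.0, 81.8]
force: [-2.0, 2.5, 10.6]
grip_width: 0.0408
```

```bash
python3 -c "
from h import *
uv()
c=shot('wrist');z=cv2.resize(c['img'][100:340,190:370],None,fx=2.5,fy=2.5,interpolation=cv2.INTER_CUBIC); cv2.imwrite('pics/w24z.png',z)
"
```

```text
t 25.42 u 0.4648 v -0.2549 z 0.0948 rot [1.800e+02 4.000e-02 8.182e+01] Fx,y,z fixture -2.3 2.2 10.6 g 0.0408
```

View pics/w24z.png

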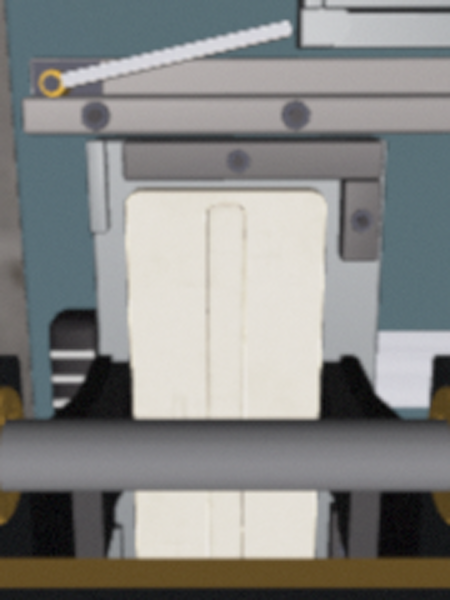

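drive_tool(commands=[[0,0,-0.08,0,0,0,0.55],[0,0,-0.1,0,0,0,0.55],[0,0,0,0,0,0,0.55],[0,0.2,0,0,0,0,0.55],[0,0.2,0,0,0,0,0.55],[0,0.15,0,0,0,0,0.55],[0,0.15,0,0,0,0,0.55],[0,0.15,0,0,0,0,0.55],[0,0.1,0,0,0,0,0.55],[0,0,0,0,0,0,0.55]])

```text
time_s: 26.3
tool_pos: [0.4341, -0.3182, 0.095]
tool_rot: [-180.0, -0.0, 81.8]
force: [-0.3, -0.2, -1.0]
grip_width: 0.0479
```

```bash
python3 -c "
from h import *
uv()
c=shot('wrist');z=cv2.resize(c['img'][100:340,190:370],None,fx=2.5,fy=2.5,interpolation=cv2.INTER_CUBIC); cv2.imwrite('pics/w25z.png',z)
"
```

```text
t 26.3 u 0.474 v -0.2547 z 0.095 rot [-1.7998e+02 -1.0000e-02  8.1830e+01] Fx,y,z fixture -0.3 -0.3 -1.0 g 0.0479
```

View pics/w25z.png

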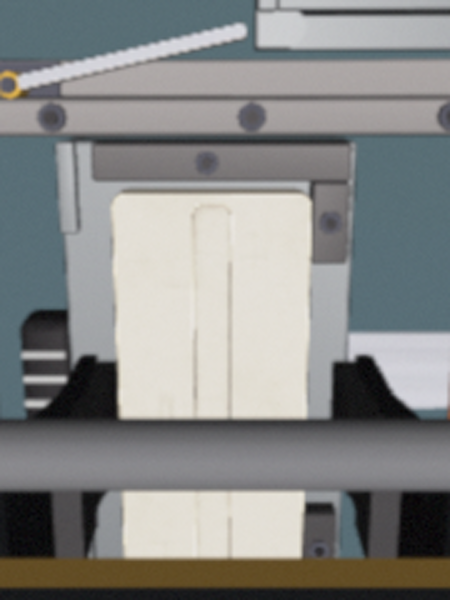

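drive_tool(commands=[[0,-0.05,-1.5,0,0,0,0.55],[0,0,-2.5,0,0,0,0.55],[-3.3,-0.2,0,0,0,0,0],[-3.3,-0.1,0,0,0,0,0],[0,0,0,0,0,0,0],[0,0,1.5,0,0,0,0],[0,0,0.5,0,0,0,0],[0,0,0,0,0,0,0]])

```text
time_s: 27.02
tool_pos: [0.4205, -0.3822, 0.1136]
tool_rot: [-179.9, -0.1, 81.8]
force: [-0.3, 0.2, -0.7]
grip_width: 0.0156
```

```bash
python3 -c "
from h import *
uv()
X=np.array([.990,-.139]);Y=np.array([.139,.990])
c=shot('wrist','w26.png');tiles(c,z=.03)
z=cv2.resize(c['img'][0:300,130:400],None,fx=2,fy=2,interpolation=cv2.INTER_CUBIC); cv2.imwrite('pics/w26z.png',z)
"
```

```text
t 27.02 u 0.4694 v -0.3199 z 0.1136 rot [-1.7987e+02 -1.1000e-01  8.1830e+01] Fx,y,z fixture -0.4 0.2 -0.7 g 0.0156
area 1140.5 ctr mm [ 472.1 -321.8] size [16.3 21.8] yaw 81.76 px [[356. 140.]]
area 12641.5 ctr mm [ 431.6 -316.5] size [94.2 41.8] yaw -8.23 px [[283. 133.]]
```

View pics/w26z.png

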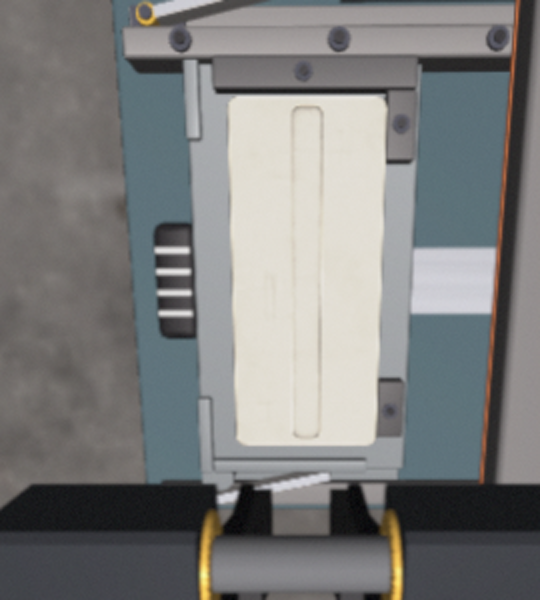

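drive_tool(commands=[[0,0.15,0.8,0,0,0,0],[0,0,0.6,0,0,0,0],[0,0,0.35,0,0,0,0],[0,0,0,0,0,0,0],[0.3,0,0,0,0,0,0],[0.3,0,0,0,0,0,0],[0.2,0,0,0,0,0,0],[0.15,0,0,0,0,0,0],[0.15,0,0,0,0,0,0],[0,0,0,0,0,0,0]])

```text
time_s: 27.9
tool_pos: [0.4245, -0.3724, 0.098]
tool_rot: [180.0, 0.0, 81.8]
force: [-1.2, -0.2, -0.1]
grip_width: 0.0004
```

```bash
python3 -c "
from h import *
uv()
c=shot('wrist','w27.png');tiles(c,z=.03)
z=cv2.resize(c['img'][0:300,130:400],None,fx=2,fy=2,interpolation=cv2.INTER_CUBIC); cv2.imwrite('pics/w27z.png',z)
"
```

```text
t 27.9 u 0.472 v -0.3097 z 0.098 rot [1.7997e+02 3.0000e-02 8.1840e+01] Fx,y,z fixture -1.1 -0.4 -0.1 g 0.0004
area 997.0 ctr mm [ 472.2 -321.1] size [15.3 22. ] yaw 81.79 px [[356. 159.]]
area 14503.0 ctr mm [ 431.9 -313.5] size [93.3 41.7] yaw -8.17 px [[277. 147.]]
```

View pics/w27z.png

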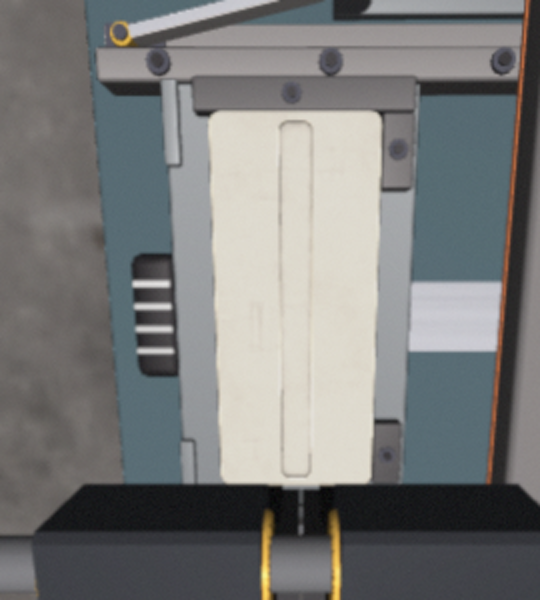

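drive_tool(commands=[[0.1,0,0.1,0,0,0,0],[0.1,0,0,0,0,0,0],[0,0,0,0,0,0,0]])

```text
time_s: 28.2
tool_pos: [0.4246, -0.3719, 0.0972]
tool_rot: [179.9, 0.1, 81.8]
force: [-0.3, -5.2, 0.3]
grip_width: 0.0005
```

```bash
python3 -c "
from h import *
uv()
c=shot('wrist','w28.png');tiles(c,z=.03)
z=cv2.resize(c['img'][0:300,130:400],None,fx=2,fy=2,interpolation=cv2.INTER_CUBIC); cv2.imwrite('pics/w28z.png',z)
"
```

```text
t 28.2 u 0.472 v -0.3092 z 0.0972 rot [1.7993e+02 1.4000e-01 8.1780e+01] Fx,y,z fixture 0.4 -5.1 0.3 g 0.0005
area 986.0 ctr mm [ 472.3 -320.8] size [15.2 22. ] yaw 81.73 px [[356. 160.]]
area 14625.0 ctr mm [ 432.  -313.2] size [93.8 41.6] yaw -8.05 px [[277. 147.]]
```

View pics/w28z.png

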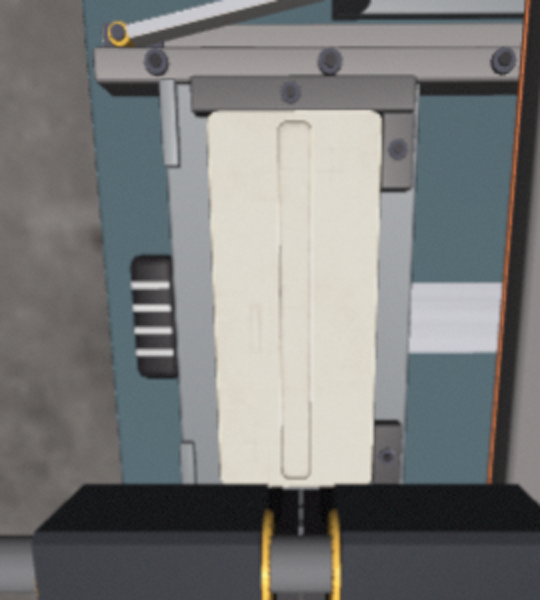

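drive_tool(commands=[[-0.4,0,0,0,0,0,0],[0,0,-3,0,0,0,0],[0,-2.1,0,0,0,0,0],[0,-2.1,0,0,0,0,0],[3.05,0,0,0,0,0,0],[3.05,0,0,0,0,0,0],[0,0,1.5,0,0,0,0],[0,0,1.4,0,0,0,0],[0,0,0,0,0,0,0],[0,0,0,0,0,0,0]])

```text
time_s: 29.08
tool_pos: [0.3905, -0.307, 0.0969]
tool_rot: [-179.9, -0.1, 81.8]
force: [-0.2, -0.1, 0.5]
grip_width: 0.0004
```

```bash
python3 -c "
from h import *
uv()
c=shot('wrist','w29.png')
"
```

```text
t 29.08 u 0.4293 v -0.2496 z 0.0969 rot [-1.7987e+02 -1.3000e-01  8.1840e+01] Fx,y,z fixture -0.1 -0.2 0.5 g 0.0004
```

View pics/w29.png

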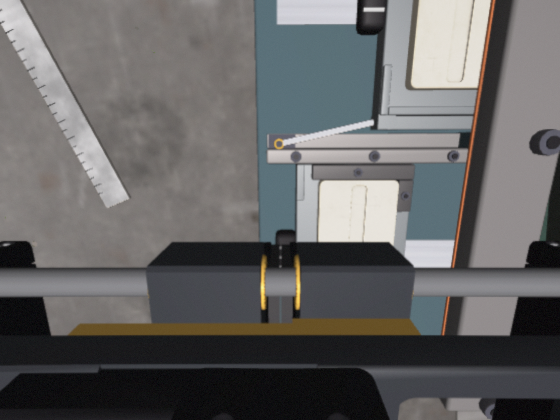

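drive_tool(commands=[[-0.2,0,0.05,0,0,0,0],[0,0.3,0,0,0,0,0],[0,0.25,0,0,0,0,0],[0,0.25,0,0,0,0,0],[0,0.3,0,0,0,0,0],[0,0.3,0,0,0,0,0],[0,0.3,0,0,0,0,0],[0,0.3,0,0,0,0,0],[0,0.3,0,0,0,0,0],[0,0.3,0,0,0,0,0],[0,0.3,0,0,0,0,0],[0,0.25,0,0,0,0,0],[0,0.2,0,0,0,0,0],[0,0,0,0,0,0,0]])

```text
time_s: 30.3
tool_pos: [0.4224, -0.3149, 0.0967]
tool_rot: [-179.7, -0.0, 81.8]
force: [-6.7, 0.9, 4.4]
grip_width: 0.0006
```

drive_tool(commands=[[0,-0.3,0,0,0,0,0],[0,0,-2,0,0,0,0],[0,-2.8,0,0,0,0,0],[0,0,0,0,0,0,0],[0,0,2,0,0,0,0],[0,0,1.3,0,0,0,0],[0,0,0,0,0,0,0],[0,0,0,0,0,0,0]])

```text
time_s: 30.97
tool_pos: [0.3935, -0.3099, 0.0837]
tool_rot: [-180.0, -0.1, 81.8]
force: [0.7, -0.1, 0.4]
grip_width: 0.0004
```

```bash
python3 -c "
from h import *
uv()
c=shot('wrist','w30.png')
"
```

```text
t 30.97 u 0.4326 v -0.2521 z 0.0837 rot [-1.7998e+02 -6.0000e-02  8.1840e+01] Fx,y,z fixture 0.7 0.0 0.4 g 0.0004
```

View pics/w30.png

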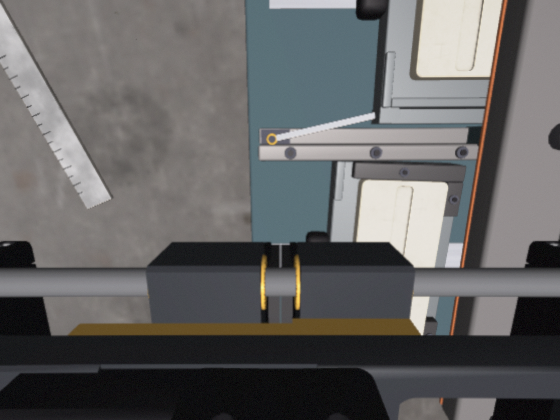

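drive_tool(commands=[[-0.2,0.2,0.1,0,0,0,0],[0,0.3,0,0,0,0,0],[0,0.3,0,0,0,0,0],[0,0.25,0,0,0,0,0],[0,0.25,0,0,0,0,0],[0,0.25,0,0,0,0,0],[0,0.25,0,0,0,0,0],[0,0.2,0,0,0,0,0],[0,0.2,0,0,0,0,0],[0,0.2,0,0,0,0,0],[0,0.15,0,0,0,0,0],[0,0.15,0,0,0,0,0],[0,0.15,0,0,0,0,0],[0,0,0,0,0,0,0]])

```text
time_s: 32.18
tool_pos: [0.4199, -0.3172, 0.0833]
tool_rot: [-179.8, 0.0, 81.8]
force: [-5.6, -0.7, 4.0]
grip_width: 0.0003
```

drive_tool(commands=[[0,0.1,0,0,0,0,0],[0,0.1,0,0,0,0,0],[0,0,0,0,0,0,0]])

```text
time_s: 32.43
tool_pos: [0.4202, -0.3173, 0.0833]
tool_rot: [-179.6, 0.0, 81.8]
force: [-11.1, -0.2, 8.4]
grip_width: 0.0004
```

drive_tool(commands=[[0,0.1,0,0,0,0,0],[0,0.1,0,0,0,0,0],[0,0,0,0,0,0,0]])

```text
time_s: 32.68
tool_pos: [0.4205, -0.3173, 0.0832]
tool_rot: [-179.4, -0.0, 81.7]
force: [-14.5, 2.2, 13.1]
grip_width: 0.0005
```

```bash
python3 -c "
from h import *
uv()
"
```

```text
t 32.68 u 0.4605 v -0.2557 z 0.0832 rot [-1.7937e+02 -1.0000e-02  8.1720e+01] Fx,y,z fixture -14.7 0.2 13.1 g 0.0005
```

drive_tool(commands=[[0,0.15,0,0,0,0,0],[0,0,0,0,0,0,0],[0,-0.8,0,0,0,0,0],[0,-0.5,0,0,0,0,0],[0,0,-3,0,0,0,0],[-3.5,1,-2,0,0,0,0],[-3.5,1,-2,0,0,0,0],[-4,0,-2,0,0,0,0],[-4,0,-2,0,0,0,0],[0,0,-2,0,0,0,0],[0,0,0,0,0,0,0],[0,0,0,0,0,0,0]])

```text
time_s: 33.68
tool_pos: [0.4144, -0.4616, 0.2116]
tool_rot: [179.8, 0.1, 81.8]
force: [0.0, 0.4, -0.9]
grip_width: 0.0003
```

```bash
python3 -c "
from h import *
uv()
c=shot('wrist');z=cv2.resize(c['img'][0:250,130:380],None,fx=2.4,fy=2.4,interpolation=cv2.INTER_CUBIC); cv2.imwrite('pics/w31.png',z)
"
```

```text
t 33.68 u 0.4745 v -0.3994 z 0.2116 rot [1.7979e+02 7.0000e-02 8.1830e+01] Fx,y,z fixture -0.0 0.4 -0.9 g 0.0003
```

View pics/w31.png

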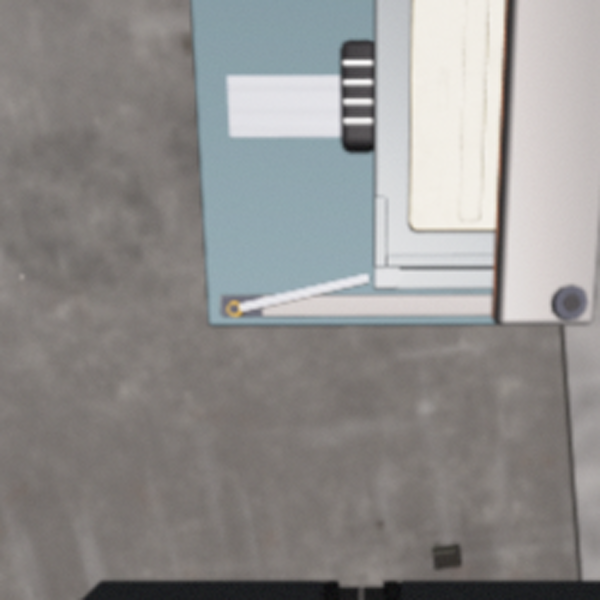

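drive_tool(commands=[[3,0,-2,0,0,0,0],[3,0,0,0,0,0,0],[1.5,0,0,0,0,0,0],[0,0,0,0,0,0,0],[0,0,0,0,0,0,0]])

```text
time_s: 34.15
tool_pos: [0.4239, -0.3855, 0.2295]
tool_rot: [-179.9, -0.0, 82.0]
force: [-0.8, -0.3, 0.4]
grip_width: 0.0004
```

```bash
python3 -c "
from h import *
uv()
c=shot('wrist');z=cv2.resize(c['img'][0:250,130:380],None,fx=2.4,fy=2.4,interpolation=cv2.INTER_CUBIC); cv2.imwrite('pics/w32.png',z)
c=shot('top');z=cv2.resize(c['img'][145:265,150:450],None,fx=2.66,fy=2.66,interpolation=cv2.INTER_CUBIC); cv2.imwrite('pics/topz3.png',z)
"
```

```text
t 34.15 u 0.4733 v -0.3227 z 0.2295 rot [-179.93   -0.     82.02] Fx,y,z fixture -0.7 -0.4 0.4 g 0.0004
```

View pics/w32.png

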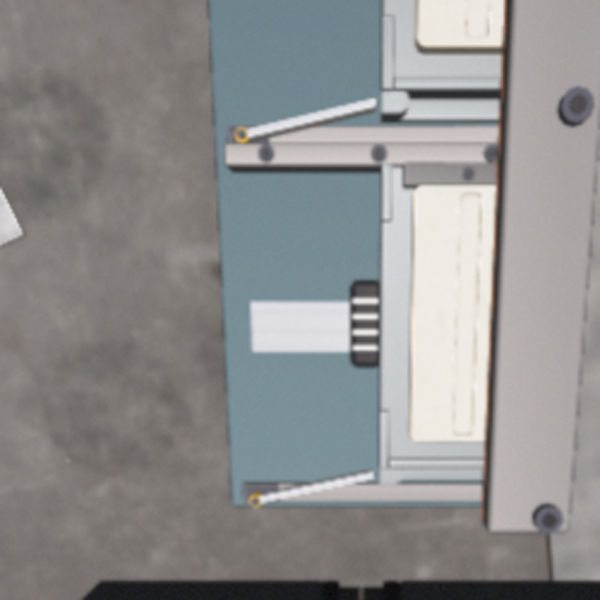

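View pics/topz3.png

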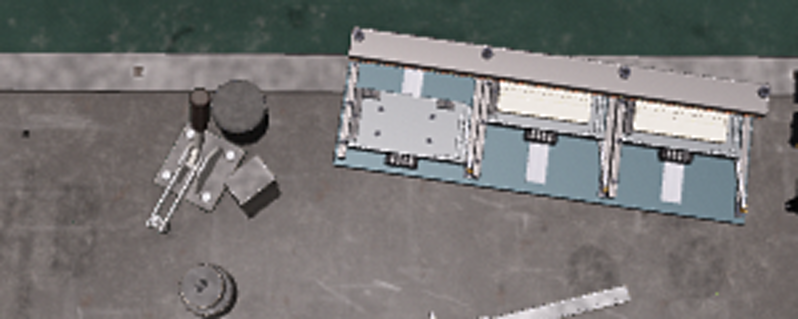

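drive_tool(commands=[[4,0,0,0,0,0,0],[4,0,0,0,0,0,0],[4,0,0,0,0,0,0],[0,0,0,0,0,0,0],[0,0,0,0,0,0,0]])

```text
time_s: 34.67
tool_pos: [0.4412, -0.2671, 0.2303]
tool_rot: [-180.0, 0.0, 82.0]
force: [-1.0, -1.3, -0.2]
grip_width: 0.0008
```

```bash
python3 -c "
from h import *
uv()
c=shot('wrist');z=cv2.resize(c['img'][0:250,150:400],None,fx=2.4,fy=2.4,interpolation=cv2.INTER_CUBIC); cv2.imwrite('pics/w33.png',z)
"
```

```text
t 34.67 u 0.4739 v -0.203 z 0.2303 rot [-1.800e+02  3.000e-02  8.201e+01] Fx,y,z fixture -0.8 -1.4 -0.2 g 0.0008
```

View pics/w33.png

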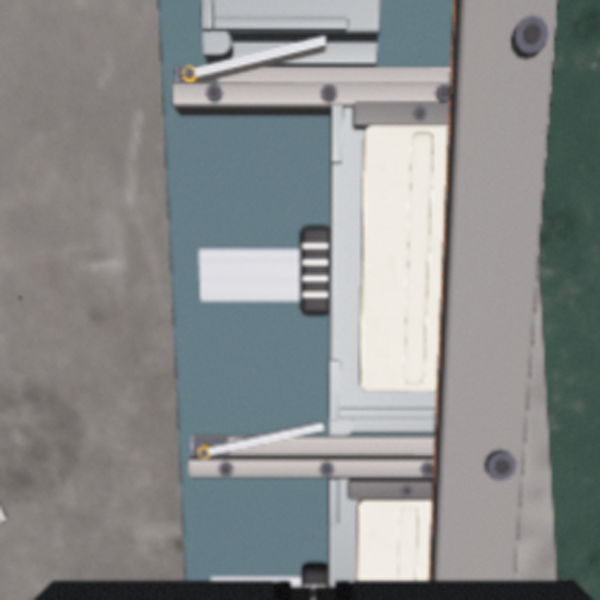

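```bash
python3 -c "
from h import *
X=np.array([.990,-.139]);Y=np.array([.139,.990])
c=shot('wrist')
f=lambda u,v,z:onz(c,150+u/2.4,v/2.4,z)[:2]
for n,u,v,z in [('tileNear top',361,140,.030),('tileNear bot',359,380,.030),('tileNear mid',360,260,.03),('shoe near top',331,215,.022),('shoe near bot',330,350,.022),('tabfront',300,270,.021),('tabback',328,270,.021),('fence inner',400,125,.028),('tile end',400,125,.03),('tile end R',400,390,.03),('bar',452,100,.051),('shoeC near',330,550,.022),('tileC near',357,550,.03)]:
    p=f(u,v,z); print(n,(X@p).round(4),(Y@p).round(4))
z=cv2.resize(c['img'][35:185,270:350],None,fx=4,fy=4,interpolation=cv2.INTER_CUBIC); cv2.imwrite('pics/w34.png',z)
"
```

```text
tileNear top 0.492 -0.071
tileNear bot 0.4924 -0.1569
tileNear mid 0.4922 -0.1122
shoe near top 0.4814 -0.0953
shoe near bot 0.4812 -0.1456
tabfront 0.4694 -0.1151
tabback 0.4803 -0.1151
fence inner 0.5063 -0.0657
tile end 0.506 -0.0662
tile end R 0.5087 -0.1608
bar 0.5208 -0.0637
shoeC near 0.4814 -0.2294
tileC near 0.4925 -0.2269
```

View pics/w34.png

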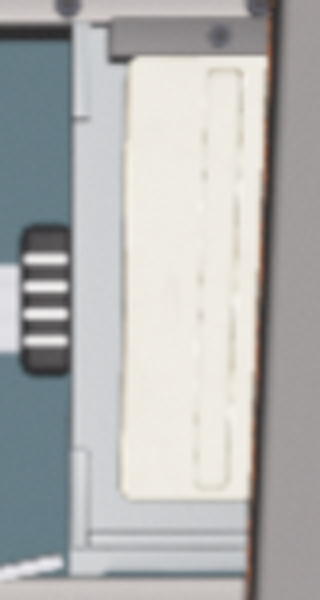

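```bash
python3 -c "
from h import *
print(env.sign_off())"
```

```text
the job is handed in; nothing more can be done
None
```

The job is handed in at about 35 s. Two tiles were on the table, and both are now in their own shoes, b and c, slid home under the clamp bar.

**Placing and pushing:** I pushed each tile right-to-left against the left fence, reading about 8 N for b and 5 N for c. I then pushed it from its near face against the far pads at about 7 N. Each shoe went in by its tab until it stopped moving at the wall, at about 15–18 N.

**Last checks:**
- **Catches:** the wrist pictures show both leaves back at rest in front of the ears of shoes b and c.
- **Tiles:** I saw no gap at the left fence. The near edges are parallel to the shoes.
- **Left alone:** shoe a is still out and empty, because there was no third tile. The gauge block and the tin look unmoved in the top picture.

**One disagreement:** the tile's near edge measured about 11 mm in from the shoe's front, where 12 mm is expected. The 12 mm tab also measured about 11 mm in the same picture, and both lanes agree, so I took it as measurement error. The far contact is hidden under the bar and could not be seen after pushing in.

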